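# Load the reflectance meter and hold its shutter open at the index

### The job

Slide the loaded specimen tray into the slot of the bench reflectance meter until it is fully home, with the mount still lying in its pocket, and let go of the tray. Only then take the spring-return shutter tab on the meter's front, pull it out until the pointer on its blade stands within the white band on the index rider and keep holding it there for the reading: finish with the tab still gripped at the mark, since the spring shuts it when it is let go. Do not disturb the tweezers, glass dish or air blower.

Things in the scene. Friction and masses are not known exactly. Their poses are not given: they have to be found in the camera images.
- meter: bench reflectance meter, fixed: white housing 130 x 180 x 110 mm (x, y, z), black optic barrel on top (to 141 mm). Origin on the bench under it, 75 mm behind the front face; +x points into the meter, +y to its left, z up. The shutter comes out of the face at y = +48 mm over a flat guide bracket (top 41 mm above the bench) that ends 60 mm ahead of the face; the tray slot is on the right
- slot_mouth (a point): middle of the tray slot's floor at the front face, axes as the meter's, 14 mm above the bench. Slot 60 mm wide, 36 mm high; solid end stop 70 mm in. A loading deck at floor height runs 50 mm out in front, 92 mm wide, with side rails 11.5 mm above it which flare from 60 to about 70 mm apart. Tray fully home: the tray handle's point is at (-75, 0, +32) mm from here and its axes agree
- tray_handle (a point): grip point of the loose tray (about 120 g): black upright block 13 x 26 x 44 mm (x, y, z), point 32 mm above the tray's underside, 12 mm below the block's top. +x runs along the tray to the end that enters first, z up. Aluminium plate 90 x 56 x 9 mm lies from 55 to 145 mm along +x; a tongue 20 mm wide, 6 mm thick joins it to the block
- tray_pocket (a point): point on the axis of the tray's round pocket (34 mm across, 5 mm deep, floor 4 mm above the underside), 115 mm along +x from the handle point and 12 mm above the underside: where the centre of a properly seated mount is
- mount_centre (a point): centre of the metal section mount (black disc, 30 mm across, 16 mm high) that lies loose in the tray's pocket, standing 11 mm above the plate; z is its axis
- shutter_tab (a point): grip point of the shutter pull: an upright black tab 14 x 24 x 44 mm (x, y, z; centre of this block 4 mm below the point, top 18 mm above it) on the front end of a flat steel blade. With the shutter shut the point is 65 mm ahead of the face and 72.5 mm above the bench. Axes as the meter's; it is pulled along -x
- shutter (a joint): travel of the shutter slide, m: 0 shut, as it starts, grows as it is pulled out of the face, end stop at 0.05. A spring draws it back: about 4 N at 0, 100 N/m more as it comes out
- shutter_pointer (a point): tip of the small steel pointer on the left (+y) edge of the shutter blade; it moves with the blade. With the shutter shut it is 10 mm ahead of the face (x = -85 mm in the meter's frame); axes as the meter's
- index_rider: index rider, fixed: small black saddle 19 mm long clamped on the left edge of the shutter's guide bracket, with a white band 10 mm wide (along x) across its top. Origin at the middle of the band's inner end, axes as the meter's. The pointer is on the band while its x in this frame is within 5 mm of 0. From job to job the rider is set for 22 to 36 mm of shutter travel
- bench_tweezers: bystander: gold tweezers lying on the bench, 134 x 12 x 9 mm, origin at the middle of the underside
- glass_dish: bystander: shallow glass dish, 60 mm across, 13 mm high, origin under its centre
- blower: bystander: rubber air blower standing upright, 47 mm across, 100 mm high, origin under its centre

How it is judged (in metres and radians):
On the way:
1. the loaded tray is fully home in the slot and let go, the shutter still shut (x of tray_handle in the frame of slot_mouth between -0.08 and -0.07 m and y of tray_handle in the frame of slot_mouth between -0.005 and 0.005 m and z of tray_handle in the frame of slot_mouth between 0.028 and 0.037 m and angle between the x axis of tray_handle and the x axis of meter, either way round below 0.08 rad and horizontal distance between mount_centre and tray_pocket below 0.005 m and distance between mount_centre and tray_pocket below 0.006 m and angle between mount_centre's own z axis and vertical below 0.12 rad and value of joint shutter below 0.004 m and contact force between the fingers and tray below 0.1 N), for 0.2 s.
At the end, for the whole second after the job is handed in: the tray is home in the slot (handle within 5 mm of its home point along the slot and to the side, straight within 4.5 degrees) with the mount flat in its pocket, and the gripper holds the shutter tab with the pointer on the rider's white band (within 5 mm of its middle), at rest (x of tray_handle in the frame of slot_mouth between -0.08 and -0.07 m and y of tray_handle in the frame of slot_mouth between -0.005 and 0.005 m and z of tray_handle in the frame of slot_mouth between 0.028 and 0.037 m and angle between the x axis of tray_handle and the x axis of meter, either way round below 0.08 rad and horizontal distance between mount_centre and tray_pocket below 0.005 m and distance between mount_centre and tray_pocket below 0.006 m and angle between mount_centre's own z axis and vertical below 0.12 rad and x of shutter_pointer in the frame of index_rider between -0.005 and 0.005 m and contact force between the fingers and shutter above 2 N and velocity of joint shutter between -0.01 and 0.01 m/s and contact force between the fingers and tray below 0.1 N); the arm keeps its last pose, push and grip.
It fails at once if the shutter is pulled while the tray is not home (value of joint shutter above 0.006 m and not (x of tray_handle in the frame of slot_mouth between -0.08 and -0.07 m and y of tray_handle in the frame of slot_mouth between -0.005 and 0.005 m and z of tray_handle in the frame of slot_mouth between 0.028 and 0.037 m and angle between the x axis of tray_handle and the x axis of meter, either way round below 0.08 rad)).
It fails at once if the tweezers, glass dish or air blower is disturbed (moved over 20 mm) (distance of any of bench_tweezers, glass_dish, blower from where it was at the start of the episode above 0.02 m).
It also fails if it takes over 54 s, if anything falls off the work surface, if the arm or the gripper's body presses on something with over 40 N, if the wrist force passes 120 N, or if a joint passes its speed limit or range.

### The arm

A 6-joint arm with a two-finger parallel gripper is mounted at the origin on a cart in front of the work surface, level with it; the furniture and walls round the work are solid. World frame = base frame: x ahead of the robot, y to its left, z up, the work surface at z = 0. Lengths are in mm, angles in rad, forces in N, time in s.
With the tool pointing down it reaches from about 350 to 975 mm from the base axis. Payload 7.1 kg.
Tool frame: the origin (TCP) lies at the very end of the fingers, on their centre line; the grasp point (between the pads) lies 19 mm behind it; y points along the fingers, x is the direction in which the jaws open and shut, and the axes are right-handed (so a half turn about y gives the same grasp; the last joint's range is limited). The gripper opens to 88 mm and grips with 3 to 60 N. Pads are 20 mm wide; open, the fingers measure 115 mm over their backs; the gripper's body (75 mm by 178 mm) begins 61 mm behind the grasp point.
Start: joints at [1.228, 0.423, 1.63, -0, 1.089, -0.019], TCP at [198.825, 592.514, 222.675] pointing down, gripper open.
Joint ranges: [-3, 3], [-0.9, 2.11], [0.09, 2.58], [-1.31, 4.45], [0.11, 2.69], [-2.54, 2.54]. Speed limits (rad/s): [2.39, 2.39, 3.01, 3.14, 3.14, 3.14].

### API

Orientations are given as a rotation vector (axis times angle).
In Python, from workcell import ctrl gives the robot as it stands. The module is installed in compiled form; this text tells all that it offers.
- The arm moves only by the tool jog_arm, never from a script. Its argument "steps" is a list of rows, each an object with "turn": the turn, a rotation vector about the world's x, y, z scaled (see below), a list of three; "dp": the shift along the world's x, y, z scaled (see below), a list of three; "claw": the opening, from 0 (shut) to 1 (fully open). In form: [{"turn": [wx, wy, wz], "dp": [x, y, z], "claw": claw}, ...]. A call has 1 to 12 rows; each row is the pose to reach, as a shift and turn from the pose measured when the call began, turning the shorter way round; what a row does not reach only later rows make up. The controller multiplies each number of a shift by 80 mm and each number of a turn by pi rad. A row lasts 1/12 s, in which the tool goes at most 41.7 mm and 7.16 degrees, less where a joint would pass 70% of its speed; a pose out of reach is approached as far as the arm can. A call with a number of a shift or a turn outside -1 to 1 is refused whole. A call with a gripper value outside its range is refused whole. The fingers move at their own pace and stop on an object; the grip force is fixed at half the most. Time passes only in rows, so rows that repeat a pose let the fingers close. It gives the time, the measured TCP pose, the force and the opening at its end, in the units of the state.
- ctrl.get_obs(): the state, without advancing time (a new reading comes with each control period).
- ctrl.get_image(name): name is "scene" or "top"; returns a dict with "img" (400x640x3 uint8, red, green, blue), "range_z" (400x640 float32, mm along the optical axis (not along the pixel's ray), 0 where there is no reading), "fovy" (degrees; the focal length in pixels is half the picture's height over the tangent of half this angle, whatever the lens; pixels are square), "cx", "cy" (the principal point, pixels), "dist_coeffs" ([k1, k2, p1, p2, k3] as OpenCV has them; the pictures are not rectified), "camera_from_world" (4x4, takes a point from world to camera coordinates). Camera axes: x right, y down, z forward; pixel columns grow to the right and rows downward; lengths in mm; the calibration is good to about 2 mm. A picture is of the moment at which its call begins.
- ctrl.close_job(): hands the job in, once; it reports no verdict.
The state is a dict: "t": time; "qpos": joint angles; "qvel": joint speeds; "joint_torque": joint torques, N m; "ee_pos": TCP position; "orientation": TCP orientation; "ft_force": force on the tool from outside, world axes, zero at the start; "moment": the same for the moment, N m; "width": finger opening in mm.
Only numpy, scipy, OpenCV 4.12 (cv2) and the standard library are available. Lean on these libraries where they do the work, as an engineer would, in place of code of your own. Each camera call takes 0.05 s, during which the arm holds its last target.

## Working session

There is one attempt and no reset: what is moved stays moved. The work goes in short steps, Python scripts to look and compute and a tool call to move; the robot and the scene stay as the last step left them, time stands still between calls to the robot, and variables do not carry over. Pictures are saved under pics/ and viewed, and the job is handed in when it is done.

Besides the shell and the picture viewer there is one more tool, called after "Call:" as name([rows], argument=value, ...), one row to a line, values as JSON. jog_arm: Moves the arm, as the interface text tells. Its arguments: {"type":"object","properties":{"steps":{"type":"array","items":{"type":"object","properties":{"turn":{"type":"array","items":{"type":"number"}},"dp":{"type":"array","items":{"type":"number"}},"claw":{"type":"number"}}}}},"required":["steps"]}

```bash
mkdir -p pics; cat > h.py <<'E'
import numpy as np, cv2
from workcell import ctrl
def grab(name,tag):
    d=ctrl.get_image(name)
    cv2.imwrite(f'pics/{tag}.png',d['img'][:,:,::-1])
    np.savez(f'{tag}.npz',**{k:np.array(v) for k,v in d.items()})
    return d
def load(tag): return dict(np.load(f'{tag}.npz'))
def K(d):
    f=200/np.tan(np.radians(float(d['fovy']))/2)
    return np.array([[f,0,float(d['cx'])],[0,f,float(d['cy'])],[0,0,1]])
def rays(d,uv):
    uv=np.array(uv,float).reshape(-1,1,2)
    n=cv2.undistortPoints(uv,K(d),np.array(d['dist_coeffs'],float)).reshape(-1,2)
    T=np.array(d['camera_from_world']);R=T[:3,:3];t=T[:3,3]
    return -R.T@t, np.c_[n,np.ones(len(n))]@R, n
def plane(d,uv,z):
    o,r,_=rays(d,uv); return o+r*((z-o[2])/r[:,2])[:,None]
def depth(d,uv):
    o,r,_=rays(d,uv); uv=np.array(uv,int).reshape(-1,2)
    return o+r*np.array(d['range_z'])[uv[:,1],uv[:,0]][:,None]
def proj(d,P):
    T=np.array(d['camera_from_world']); rv=cv2.Rodrigues(T[:3,:3])[0]
    return cv2.projectPoints(np.array(P,float).reshape(-1,1,3),rv,T[:3,3],K(d),np.array(d['dist_coeffs'],float))[0].reshape(-1,2)
E
python3 - <<'E'
from h import *
for n in('scene','top'):
    d=grab(n,n+'0'); print(n,d['fovy'],d['dist_coeffs'],np.round(-d['camera_from_world'][:3,:3].T@d['camera_from_world'][:3,3]))
print(ctrl.get_obs())
E
```

```text
scene 48.68255950802077 [0.0274765 0.        0.        0.        0.       ] [-260. -623.  614.]
top 56.6722519261628 [0.02267649 0.         0.         0.         0.        ] [ 373.  109. 1006.]
{'t': 0.1, 'qpos': array([ 1.22801257e+00,  4.23774482e-01,  1.63059326e+00, -1.64568892e-05,
        1.08859380e+00, -1.89912682e-02]), 'qvel': array([-0.00048643, -0.00342857, -0.00242623,  0.00274274, -0.00170975,
       -0.00046953]), 'joint_torque': array([ 6.08295122e-04, -5.45615458e+01, -2.74326789e+01,  6.45776954e-02,
        1.88810856e-02, -3.13334579e-05]), 'ee_pos': array([198.66152586, 592.06598269, 221.98112918]), 'orientation': array([-1.34596633, -0.9666418 ,  0.96849447]), 'ft_force': array([-0.18089214, -0.2996491 , -0.05260846]), 'moment': array([ 0.00373666, -0.04720532, -0.0566498 ]), 'width': 87.64680525122344}
```

View pics/scene0.png

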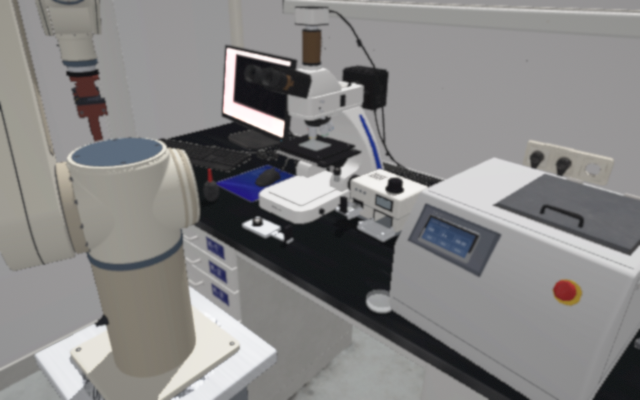

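View pics/top0.png

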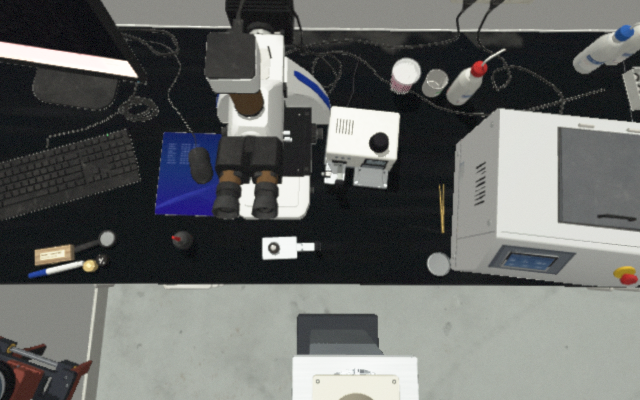

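The top view shows the tray at (265–315, 247) with its handle to the right, and the meter at (362, 145) with its front facing the robot. The dish is at (438, 263), tweezers at (442, 208) and blower at (181, 240). Next I'll zoom in.

```bash
python3 - <<'E'
from h import *
d=load('top0')
a=cv2.resize(d['img'][90:200,310:420],None,fx=7,fy=5.4,interpolation=cv2.INTER_CUBIC)
b=cv2.resize(d['img'][225:270,250:350],None,fx=7.7,fy=7.7,interpolation=cv2.INTER_CUBIC)
cv2.imwrite('pics/a.png',np.clip(a[:,:,::-1]*1.6,0,255)); cv2.imwrite('pics/b.png',np.clip(b[:,:,::-1].astype(float)*2.5,0,255))
s=load('scene0')
c=cv2.resize(s['img'][165:255,235:435],None,fx=4,fy=4,interpolation=cv2.INTER_CUBIC)
cv2.imwrite('pics/c.png',np.clip(c[:,:,::-1].astype(float)*1.6,0,255))
for n,(u,v) in dict(blower=(181,240),dish=(438,263),tw1=(442,185),tw2=(442,230),platec=(280,247),hand=(318,247),metertop=(350,130),barrel=(379,142)).items(): print(n,depth(d,[[u,v]]).round(1))
E
```

```text
blower [[438.9 445.5  57.3]]
dish [[ 386.2 -224.4   -1.5]]
tw1 [[ 600.6 -246.6   -1.3]]
tw2 [[ 474.3 -237.8    4.8]]
platec [[425.5 200.    2.2]]
hand [[423.9  98.4  44.8]]
metertop [[717.2  19.5 108.7]]
barrel [[674.8 -48.  140.6]][ WARN:0@0.648] global loadsave.cpp:1063 imwrite_ Unsupported depth image for selected encoder is fallbacked to CV_8U.
```

View pics/a.png

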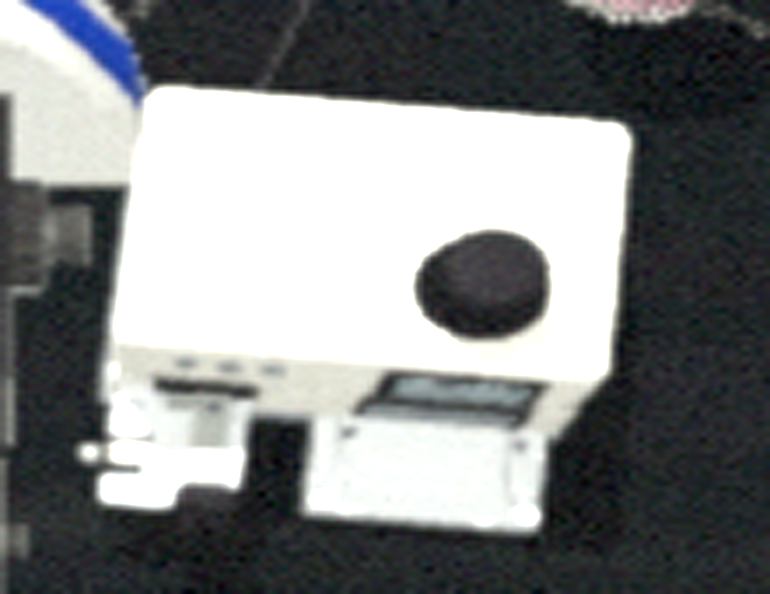

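View pics/b.png

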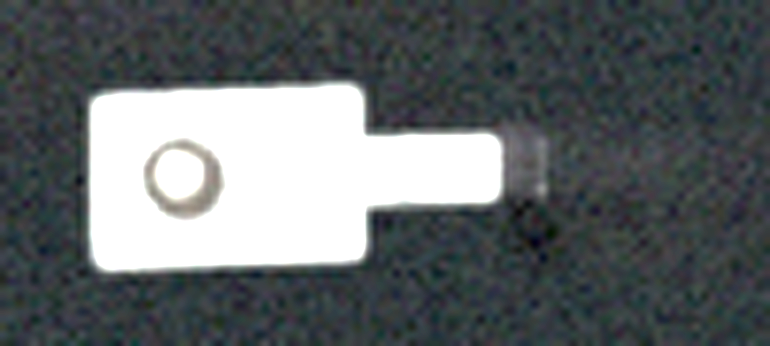

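View pics/c.png

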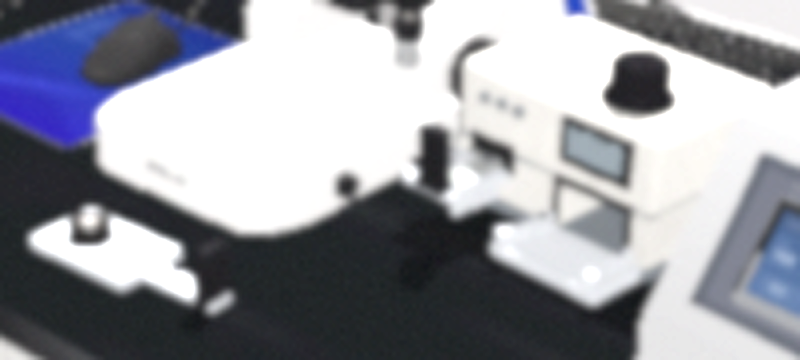

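```bash
cat > m.py <<'E'
from h import *
def cloud(d):
    u,v=np.meshgrid(np.arange(640),np.arange(400)); uv=np.c_[u.ravel(),v.ravel()]
    return depth(d,uv).reshape(400,640,3)
E
python3 - <<'E'
from m import *
d=load('top0');g=d['img'].astype(int);C=cloud(d)
# tray plate
m=np.zeros((400,640),np.uint8); m[225:270,250:345]=(g[225:270,250:345].min(2)>110)
cs=max(cv2.findContours(m,cv2.RETR_EXTERNAL,cv2.CHAIN_APPROX_NONE)[0],key=cv2.contourArea)
pl=np.zeros_like(m);cv2.drawContours(pl,[cs],-1,1,-1)
pl=cv2.morphologyEx(pl,cv2.MORPH_OPEN,np.ones((15,15)))
c2=max(cv2.findContours(pl,cv2.RETR_EXTERNAL,cv2.CHAIN_APPROX_NONE)[0],key=cv2.contourArea)
P=plane(d,c2.reshape(-1,2),9)
print('plate',cv2.minAreaRect(P[:,:2].astype(np.float32)))
P=plane(d,cs.reshape(-1,2),9); print('all',P.min(0),P.max(0))
# handle via height
R=np.zeros((400,640),bool);R[225:275,290:350]=1
h=C[R&(C[:,:,2]>25)&(C[:,:,2]<60)]; print('handle n',len(h),h.mean(0),h.min(0),h.max(0))
# meter top
R=np.zeros((400,640),bool);R[95:200,315:415]=1
t=(R&(abs(C[:,:,2]-110)<5)).astype(np.uint8)
print('n',t.sum(), C[t>0][:,2].mean())
c=max(cv2.findContours(t,cv2.RETR_EXTERNAL,cv2.CHAIN_APPROX_NONE)[0],key=cv2.contourArea)
r=cv2.minAreaRect(plane(d,c.reshape(-1,2),110)[:,:2].astype(np.float32));print('meter depth',r)
w=((g.min(2)>150)&R).astype(np.uint8)*t
c=max(cv2.findContours(w,cv2.RETR_EXTERNAL,cv2.CHAIN_APPROX_NONE)[0],key=cv2.contourArea)
print('meter col',cv2.minAreaRect(plane(d,c.reshape(-1,2),110)[:,:2].astype(np.float32)))
# deck: points height 8..20
k=R&(C[:,:,2]>8)&(C[:,:,2]<32); k[:, :345]=0
p=C[k];print('deck',len(p),p.min(0),p.max(0))
T=C[175:200:1,318:362:4,2].astype(int);print(T)
a=cv2.resize(d['img'][155:195,315:395],None,fx=10,fy=10,interpolation=cv2.INTER_CUBIC)
cv2.imwrite('pics/a2.png',a[:,:,::-1])
E
```

```text
plate ((423.9481506347656, 202.16409301757812), (55.64313888549805, 91.45651245117188), 0.37640973925590515)
all [393.3189236  108.62843429   9.        ] [454.72606524 248.05658016   9.        ]
handle n 54 [428.94165919 101.69801074  41.8519205 ] [416.4081573   95.74190223  25.48423709] [442.20164395 108.797653    47.09460633]
n 2945 108.42021024223567
meter depth ((710.0527954101562, -14.132301330566406), (176.23550415039062, 127.69461822509766), 84.21783447265625)
meter col ((709.999267578125, -13.942703247070312), (175.8722381591797, 127.5453109741211), 84.20052337646484)
deck 718 [590.2105444  -97.4249885    8.08941655] [855.36973968  22.80245927  31.75037308]
[[   0   -3   46   46   38   46   38   -1 1006   13   23]
 [  -2   -2   43   44   37   43   38   -1   -2   11   25]
 [   1   -2   41   40   39   44   40    0    0   15   23]
 [  -4   -2   40   39   40   45   44    0   -4   12   25]
 [   0    0   37   40   39   89   86   -3   -2   12   22]
 [  -2    1   42   41   38   88   89    0   -2   12   22]
 [  -3   -1   38   41   37   89   88   -1   -3   11   12]
 [  -1   -3   39   3
[... 324 characters left out ...]
-2]
 [   0   -3    0    1   -1    3    0   -3    2    2   -1]
 [  -2    0    1    0    1    1    0   -3   -2   -1    0]
 [  -2    0   -1   -1    0   -2   -1   -2   -2    0   -3]
 [   0    0   -2   -1   -2   -1    1    2   -1   -2   -2]
 [   1   -1    0    0   -1   -3    0    1    1    0    0]
 [   0    0   -1   -5   -1   -1   -1    0   -1   -2   -2]
 [   0    0    0   -2    0    1    2   -2   -2    1   -2]
 [  -1   -1   -3   -4   -1    1    1   -2   -1   -1   -3]
 [   0   -5    0   -3   -2   -1    0   -4   -2   -1    0]
 [  -1    0    0   -1   -1   -1    0    1   -4   -1   -1]
 [  -2   -2    1   -2   -2    0    0    2   -2   -1    0]
 [   0    0   -2    0   -2    0   -1    0   -1   -1   -1]]
```

View pics/a2.png

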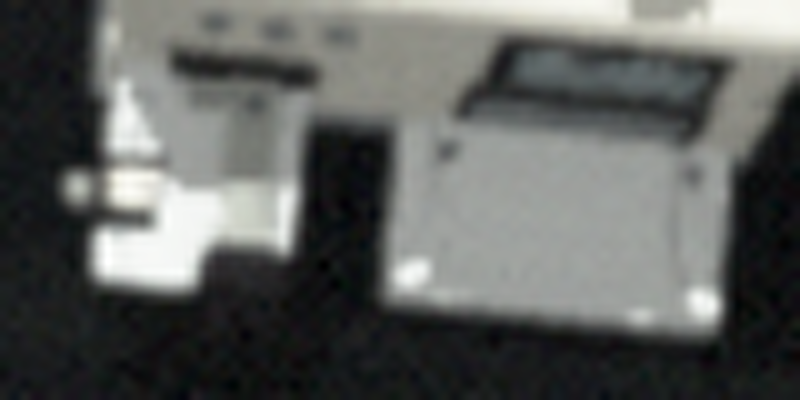

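```bash
cat > m2.py <<'E'
from m import *
def cont(d,box,fn,s=6):
    x0,y0,x1,y1=box
    a=cv2.resize(d['img'][y0:y1,x0:x1],None,fx=s,fy=s,interpolation=cv2.INTER_CUBIC)
    m=fn(a.astype(int)).astype(np.uint8)
    c=max(cv2.findContours(m,cv2.RETR_EXTERNAL,cv2.CHAIN_APPROX_NONE)[0],key=cv2.contourArea).reshape(-1,2)
    return (c+0.5)/s-0.5+[x0,y0]
def line(P):
    vx,vy,x,y=cv2.fitLine(P.astype(np.float32),cv2.DIST_HUBER,0,0.01,0.01).ravel(); return np.degrees(np.arctan2(vy,vx))%180,np.array([x,y])
E
python3 - <<'E'
from m2 import *
d=load('top0')
P=plane(d,cont(d,(250,225,345,270),lambda a:a.min(2)>100),9)[:,:2]
print('tray ext',P.min(0),P.max(0))
pl=P[(P[:,1]>165)&(P[:,1]<240)]
mid=424
for s in (-1,1):
    print('side',line(pl[(pl[:,0]-mid)*s>20]))
e=P[(P[:,0]>405)&(P[:,0]<445)]
print('front end',line(e[e[:,1]>235])); e=P[(P[:,1]>150)&(P[:,1]<165)&(abs(P[:,0]-424)>15)&(abs(P[:,0]-424)<24)]; print('rear',line(e))
tg=P[(P[:,1]>118)&(P[:,1]<148)]
for s in(-1,1): print('tongue',line(tg[(tg[:,0]-427)*s>5]))
# handle top at z=44: dark; use gray slightly lighter crop
a=d['img'][235:258,305:330].astype(int).sum(2); print(a)
# meter top edges
P=plane(d,cont(d,(315,95,415,170),lambda a:a.min(2)>215),110)[:,:2]
print('mt ext',P.min(0),P.max(0))
r=cv2.minAreaRect(P.astype(np.float32));print(r)
th=np.radians(-5.8);X=np.array([np.cos(th),np.sin(th)]);Y=np.array([-X[1],X[0]]);c=np.array([710,-14.])
q=np.c_[(P-c)@X,(P-c)@Y]
print('back',line(P[(q[:,0]>55)&(abs(q[:,1])<70)]),'front',line(P[(q[:,0]<-55)&(abs(q[:,1])<70)]))
print('L',line(P[(q[:,1]>80)&(abs(q[:,0])<45)]),'R',line(P[(q[:,1]<-80)&(abs(q[:,0])<45)]))
o=ctrl.get_obs();R=cv2.Rodrigues(o['orientation'])[0];print(R.round(3))
C=cloud(d)
# obstacles
for nm,b in dict(z100=100).items():
    k=(C[:,:,2]>85)&(C[:,:,0]>300)&(C[:,:,0]<760)&(C[:,:,1]<200)&(C[:,:,1]>20)&(C[:,:,2]<600)
    p=C[k]; 
    for x in range(400,760,20):
        q=p[(p[:,0]>=x)&(p[:,0]<x+20)]
        if len(q): print(x,q[:,1].min().round(),q[np.argmin(q[:,1]),2].round())
E
```

```text
tray ext [392.23519681 107.56373578] [455.39148157 249.41161965]
side (np.float32(92.33336), array([394.1071 , 202.55334], dtype=float32))
side (np.float32(92.297104), array([453.5298 , 202.50696], dtype=float32))
front end (np.float32(2.2721915), array([424.8863, 248.7626], dtype=float32))
rear (np.float32(2.6523402), array([432.1302, 155.3201], dtype=float32))
tongue (np.float32(91.32882), array([415.71252, 137.46379], dtype=float32))
tongue (np.float32(91.232765), array([438.2168 , 131.38872], dtype=float32))
[[ 67  67  61  55  76  77  72  66  72  79  72  66  88  75  67  77  70  59
   60  69  70  59  66  81  77]
 [ 58  73  57  79  61  55  56  65  64  66  82  82  61  52  64  51  59  66
   64  55  58  67  61  50  55]
 [ 70  60  61  70  56  88  84  75  54  83  79  85  78  78  79  56  70  82
   73  77  59  77  57  62  71]
 [ 48  67  63  75  61  64  63  80  69  68  66  70  63  59  87  59  77  60
   69  72  64  67  74  64  73]
 [ 81  73  84  54  76  74  60  72  70  77  62  62  89  47  80  64  48  71
   63  68  91  58  67  56  62]
 [ 81  82  72  72  71  78  72  82  83  59  87  69  88  69
[... 1913 characters left out ...]
67188, -13.4775390625), (174.88211059570312, 122.60639953613281), 84.24447631835938)
back (np.float32(84.25754), array([770.51385 , -34.099083], dtype=float32)) front (np.float32(84.3672), array([651.635    ,  -3.1589918], dtype=float32))
L (np.float32(174.10843), array([709.61804,  74.13137], dtype=float32)) R (np.float32(174.27763), array([698.0603, -99.0317], dtype=float32))
[[ 0.318 -0.    -0.948]
 [ 0.948 -0.001  0.318]
 [-0.001 -1.     0.   ]]
440 170.0 407.0
460 169.0 413.0
480 170.0 399.0
500 169.0 361.0
520 167.0 384.0
540 166.0 397.0
560 133.0 172.0
580 34.0 86.0
600 117.0 157.0
620 118.0 160.0
640 21.0 92.0
660 22.0 105.0
680 22.0 106.0
700 22.0 107.0
720 22.0 106.0
740 21.0 106.0
```

```bash
cat >> m2.py <<'E'
th=np.radians(-5.75);X=np.array([np.cos(th),np.sin(th)]);Y=np.array([-X[1],X[0]])
def M(P): return np.c_[P[:,:2]@X,P[:,:2]@Y]
E
python3 - <<'E'
from m2 import *
d=load('top0')
c=cont(d,(340,165,395,195),lambda a:a.min(2)>75)
P=plane(d,c,14);q=M(P);print('deck ext',q.min(0),q.max(0))
f=q[(q[:,1]>-15+0)&(q[:,1]<35)&(q[:,0]<610)];print('deck front X',np.median(f[:,0]),line(f))
s=q[(q[:,0]>600)&(q[:,0]<625)]
for sg in(-1,1):
    w=s[(s[:,1]-10)*sg>30];print('deck side',sg,len(w),np.median(w[:,1]) if len(w) else 0)
C=cloud(d)
print('knobs',C[130,320],C[150,313],C[120,318],C[165,318])
s=load('scene0')
a=cv2.resize(s['img'][180:245,330:425],None,fx=8,fy=8,interpolation=cv2.INTER_CUBIC);cv2.imwrite('pics/s1.png',a[:,:,::-1])
print(d['img'][165:185,318:336].min(2))
for v in range(166,184,1): print(v,M(plane(d,[[327,v],[333,v]],47)).round(1).tolist(),d['img'][v,322:340].min(1))
E
```

```text
deck ext [591.38305772 -39.57622293] [661.21172178 104.73925579]
deck front X 592.1170482142119 (np.float32(89.38534), array([592.0773 ,  10.20008], dtype=float32))
deck side -1 53 -29.10913546758655
deck side 1 171 88.45726034153827
knobs [728.15986984  95.39101711  77.92299171] [698.8653116  113.6867652   -1.25541141] [776.67171594 100.36142572  27.50763932] [655.67951309  99.25894408  -3.06278548]
[[ 26  23  27  18  18  26  37  89 177 231 199 156 149 159 152 141 119 115]
 [ 25  25  24  24  23  26  37 104 200 240 228 173 159 156 155 154 147 144]
 [ 26  23  26  26  13  27  41 117 210 240 227 199 163 156 155 159 155 152]
 [ 19  22  24  26  23  16  42 120 211 227 219 215 173 158 156 157 155 154]
 [ 21  21  23  17  21  13  45 127 215 228 223 231 211 161 157 156 155 155]
 [ 22  24  24  23  16  12  35  94 155 172 168 182 168 139 153 156 154 153]
 [ 18  21  16  30  42  42  41  82 127 158 158 144 131 127 153 158 154 153]
 [ 21  25  31  75 124 114  86 124 209 232 234 228 219 180 164 156 153 154]
 [ 20  22  39 103 171 157 105 124 205 237 234 221 216 215 219 175 167 167]
 [ 21  20  34  92 148
[... 2102 characters left out ...]
1 245 244 243 238 227 212 202 196]
178 [[595.5, 136.0], [597.3, 120.1]] [ 22  49 138 222 201 209 224 225 232 243 244 243 243 234 211 184 193 192]
179 [[592.8, 135.7], [594.6, 119.8]] [ 23  58 165 244 239 240 244 244 245 245 244 243 236 205 145 122 129 129]
180 [[590.1, 135.4], [591.8, 119.6]] [ 23  58 166 244 243 240 244 246 246 245 244 242 227 144  74  60  61  65]
181 [[587.4, 135.1], [589.1, 119.3]] [ 16  62 165 244 242 241 244 245 245 245 244 238 201  93  50  43  48  44]
182 [[584.7, 134.9], [586.4, 119.0]] [ 27  51 128 199 209 219 225 235 239 241 242 235 181  73  45  40  41  42]
183 [[582.0, 134.6], [583.7, 118.8]] [ 32  32  66 102 112 124 144 162 174 184 186 174 130  47  32  30  32  40]
```

View pics/s1.png

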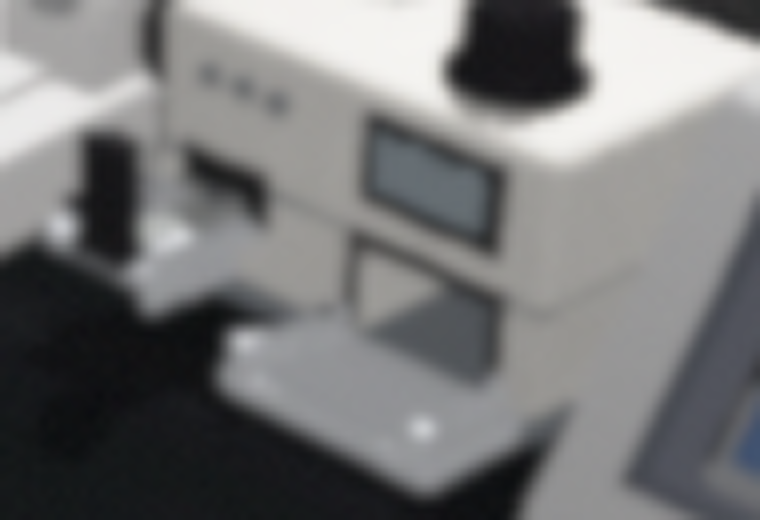

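```bash
python3 - <<'E'
from m2 import *
d=load('top0')
g=d['img'].astype(float).mean(2)
for v in (172,175,178,181,183):
    row=g[v]
    def cross(a,b,th=75):
        for u in range(a,b):
            if (row[u]-th)*(row[u+1]-th)<=0: return u+(th-row[u])/(row[u+1]-row[u])
    l=cross(348,360); r=cross(396,382,) if 0 else None
    for u in range(394,380,-1):
        if (row[u]-75)*(row[u-1]-75)<=0: r=u-1+(75-row[u-1])/(row[u]-row[u-1]);break
    print(v,l,r,M(plane(d,[[l,v],[r,v]],14)).round(1).tolist(),M(plane(d,[[l,v],[r,v]],25.5)).round(1).tolist())
for v in(170,172,174,178,182):print(v,g[v,346:392].astype(int))
s=load('scene0')
# deck corners in scene, front: crop px /8 + (330,180)
for n,(a,b) in dict(rightcorner=(425,488),leftcorner=(222,375)).items(): print(n,M(plane(s,[[a/8+330-.5,b/8+180-.5]],14)))
# slot opening edges at floor level in scene: left (350,325?), right (490,385)
for n,(a,b) in dict(slotR=(492,388)).items(): print(n,M(plane(s,[[a/8+330-.5,b/8+180-.5]],14)))
# knob white screw spots in scene & shutters top
for n,(a,b) in dict(tabtopL=(88,135),tabtopR=(138,138)).items(): print(n,M(plane(s,[[a/8+330-.5,b/8+180-.5]],90.5)))
E
```

```text
172 353.5438596491228 387.79824561403507 [[628.5, 64.5], [638.9, -29.5]] [[625.4, 65.5], [635.6, -27.5]]
175 353.16483516483515 387.65 [[620.0, 64.8], [630.3, -29.8]] [[616.9, 65.7], [627.2, -27.7]]
178 352.7348066298343 387.4764397905759 [[611.4, 65.2], [621.8, -29.9]] [[608.4, 66.2], [618.7, -27.9]]
181 352.6031746031746 386.9032258064516 [[602.9, 64.8], [613.2, -29.0]] [[600.1, 65.8], [610.2, -27.0]]
183 352.53977272727275 386.85 [[597.3, 64.5], [607.5, -29.3]] [[594.5, 65.4], [604.6, -27.2]]
170 [ 19  16  21  21  12  23  15  32  97 151 161 153 131  99 120 152 157 156
 156 157 156 157 155 155 159 155 157 156 157 155 157 154 153 156 153 147
 136 128 141 151 150 141 114  98  47  24]
172 [ 19  21  14  13  14  13  15  44 101 154 157 153 148 152 161 158 158 156
 156 157 155 155 157 157 161 158 156 158 154 158 154 154 154 158 157 154
 138 117 105 135 155 135  59  30  11  17]
174 [ 16  22  15  10  13  15  24  58 118 156 160 153 151 154 156 160 160 160
 159 157 158 157 160 158 158 158 158 157 158 160 160 159 157 158 156 154
 145 148 144 151 158 143  50  17  12  15]
178 [ 23  14  21  17  17  20  30  91 153 161 157 160 159 159 160 159 157 160
 160 160 157 159 157 160 158 159 159 159 159 159 158 161 159 159 159 151
 140 156 156 155 146 105  41  17  14  16]
182 [ 16  16  17  18  13  18  36 105 194 240 239 220 164 158 157 155 157 157
 159 152 161 155 160 158 158 156 159 160 159 159 160 158 157 158 160 156
 148 147 159 155 126  63  19  21  14  15]
rightcorner [[588.82533358 -38.83549091]]
leftcorner [[593.03510524  54.6277082 ]]
slotR [[655.61846923 -11.87533251]]
tabtopL [[577.7097259 107.4341137]]
tabtopR [[588.85983339  94.65843849]]
```

```bash
python3 - <<'E'
from m2 import *
d=load('top0');s=load('scene0')
print(s['cx'],s['cy'],d['cx'],d['cy'],s['camera_from_world'].round(3).tolist())
Cs=cloud(s);Ct=cloud(d)
# meter top plane from scene cloud
for n,C in(('s',Cs),('t',Ct)):
    q=np.concatenate([M(C.reshape(-1,3)),C.reshape(-1,3)[:,2:]],1)
    t=q[(abs(q[:,2]-109)<6)&(q[:,0]>620)&(q[:,0]<800)&(q[:,1]>-60)&(q[:,1]<165)]
    print(n,'metertop',len(t),t[:,2].mean(),np.percentile(t[:,:2],[1,50,99],axis=0).round(1).tolist())
    k=q[(q[:,2]>131)&(q[:,2]<150)&(abs(q[:,0]-675)<40)&(abs(q[:,1]-20)<40)]; print('barrel',len(k),k.mean(0),np.percentile(k[:,:2],[2,98],axis=0).tolist())
    k=q[(q[:,2]>82)&(q[:,2]<97)&(abs(q[:,0]-578)<30)&(abs(q[:,1]-105)<30)]; print('tabtop',len(k),k.mean(0) if len(k) else 0,np.percentile(k[:,:2],[2,98],axis=0).tolist() if len(k) else 0)
    P=C.reshape(-1,3);k=P[(P[:,2]>5)&(P[:,2]<14)&(abs(P[:,0]-424)<45)&(P[:,1]>150)&(P[:,1]<255)];print('plate',len(k),k.mean(0))
    k=P[(P[:,2]>38)&(P[:,2]<50)&(abs(P[:,0]-424)<35)&(P[:,1]>80)&(P[:,1]<120)];print('handle',len(k),k.mean(0),k.min(0),k.max(0))
# barrel project compare
ov=cv2.resize(s['img'],None,fx=1,fy=1).copy()
def mw(x,y,z): p=x*X+y*Y; return [p[0],p[1],z]
XF=642.8;Y0=57.7
for x in(XF,XF+130):
  for y in(Y0-90,Y0+90):
    u=proj(s,[mw(x,y,110)])[0];u2=proj(d,[mw(x,y,110)])[0];print('corner',u,u2)
    cv2.circle(ov,tuple(int(round(i)) for i in u),2,(255,0,0),-1)
cv2.imwrite('pics/ov.png',cv2.resize(ov[140:270,220:480],None,fx=3,fy=3)[:,:,::-1])
E
```

```text
320.234926102944 192.63356776985665 318.26155007173537 200.82617192132273 [[0.666, -0.746, 0.013, -299.488], [-0.313, -0.294, -0.903, 289.416], [0.677, 0.597, -0.429, 811.953], [0.0, 0.0, 0.0, 1.0]]
s metertop 1109 109.64020902268287 [[648.0, -35.7], [697.6, 54.1], [786.9, 162.0]]
barrel 117 [681.92861893   8.72491727 138.62981975] [[667.9796204115776, -7.616611858554889], [701.9456821584653, 28.360647612608933]]
tabtop 35 [580.75532174  98.0745889   87.82704449] [[575.5241136157398, 87.83393894021039], [590.5648946170979, 110.78791649107293]]
plate 313 [423.60187407 189.25070126   8.8133708 ]
handle 38 [429.56770383  95.15381706  42.65889814] [416.2720056   88.8835137   38.85720583] [443.41115271 104.59148671  46.45383839]
t metertop 3046 108.23071520701404 [[646.9, -30.2], [713.0, 64.6], [772.4, 144.5]]
barrel 216 [684.14818565  17.38343414 138.29631982] [[667.1223307368125, -1.8892971298899688], [702.6214940597047, 35.13969467817666]]
tabtop 50 [579.96604625 104.4971253   87.82475182] [[574.0001987690099, 94.17148446925728], [586.7093171574471, 115.38543656849264]]
plate 567 [424.67452607 197.43914574   8.01287578]
handle 52 [429.20684461 101.62961486  42.27388355] [416.4081573   95.74190223  38.00411862] [442.20164395 108.797653    47.09460633]
corner [397.05091068 200.21709334] [396.56395345 160.9167041 ]
corner [346.9568949  178.97147193] [325.17096116 153.35914176]
corner [426.91188026 186.4140495 ] [400.14527844 112.26084854]
corner [377.07416676 167.66997993] [330.38036887 104.97687145]
```

View pics/ov.png

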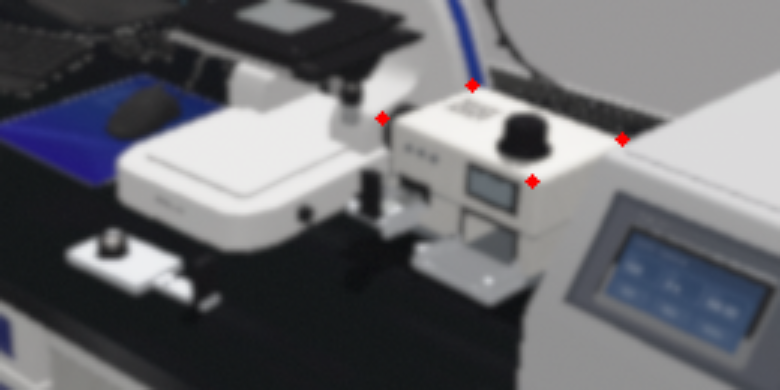

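Call:
jog_arm([
  {"dp": [0.25,-0.5,0],"turn": [0,0,-0.03],"claw": 1},
  {"dp": [0.5,-1,0],"turn": [0,0,-0.064],"claw": 1},
  {"dp": [0.5,-1,0],"turn": [0,0,-0.064],"claw": 1},
])

```text
t: 0.35
ee_pos: [239.5, 507.0, 220.9]
orientation: [-1.419, -0.806, 0.814]
ft_force: [0.4, 0.6, -0.0]
width: 88.1
```

Call:
jog_arm([
  {"dp": [0.25,-0.5,0],"turn": [0,0,-0.03],"claw": 1},
  {"dp": [0.5,-1,0],"turn": [0,0,-0.064],"claw": 1},
  {"dp": [0.5,-1,0],"turn": [0,0,-0.064],"claw": 1},
])

```text
t: 0.6
ee_pos: [280.2, 422.8, 220.3]
orientation: [-1.477, -0.645, 0.656]
ft_force: [0.2, 0.6, -0.9]
width: 87.8
```

Call:
jog_arm([
  {"dp": [0.25,-0.5,0],"turn": [0,0,-0.03],"claw": 1},
  {"dp": [0.5,-1,0],"turn": [0,0,-0.064],"claw": 1},
  {"dp": [0.5,-1,0],"turn": [0,0,-0.064],"claw": 1},
])

```text
t: 0.85
ee_pos: [320.9, 339.3, 220.0]
orientation: [-1.522, -0.484, 0.497]
ft_force: [-0.5, -0.0, -1.2]
width: 87.7
```

Call:
jog_arm([
  {"dp": [0.25,-0.5,0],"turn": [0,0,-0.03],"claw": 1},
  {"dp": [0.5,-1,0],"turn": [0,0,-0.064],"claw": 1},
  {"dp": [0.5,-1,0],"turn": [0,0,-0.064],"claw": 1},
])

```text
t: 1.1
ee_pos: [362.2, 256.3, 219.9]
orientation: [-1.553, -0.322, 0.337]
ft_force: [-0.1, -0.1, 0.4]
width: 88.0
```

Call:
jog_arm([
  {"dp": [0.25,-0.5,0],"turn": [0,0,-0.03],"claw": 1},
  {"dp": [0.5,-1,0],"turn": [0,0,-0.064],"claw": 1},
  {"dp": [0.5,-1,0],"turn": [0,0,-0.064],"claw": 1},
])

```text
t: 1.35
ee_pos: [404.2, 173.7, 220.2]
orientation: [-1.571, -0.161, 0.175]
ft_force: [0.8, 0.3, -0.1]
width: 87.5
```

Call:
jog_arm([
  {"dp": [0.15,-0.45,-0.45],"turn": [0,0,-0.03],"claw": 0.8},
  {"dp": [0.3,-0.94,-0.87],"turn": [0,0,-0.055],"claw": 0.8},
  {"dp": [0.3,-0.94,-0.87],"turn": [0,0,-0.055],"claw": 0.8},
  {"dp": [0.3,-0.94,-0.87],"turn": [0,0,-0.055],"claw": 0.8},
  {"dp": [0.3,-0.94,-0.87],"turn": [0,0,-0.055],"claw": 0.8},
])

```text
t: 1.77
ee_pos: [428.0, 98.7, 150.0]
orientation: [-1.576, -0.024, 0.041]
ft_force: [0.2, -0.1, -0.3]
width: 70.5
```

```bash
cat >> m2.py <<'E'
def st():
    o=ctrl.get_obs();R=cv2.Rodrigues(o['orientation'])[0]
    print('t',round(o['t'],2),'tcp',o['ee_pos'].round(1),'jaw deg',np.degrees(np.arctan2(R[1,0],R[0,0])).round(2),'yaxis',R[:,1].round(3),'F',o['ft_force'].round(1),'w',round(float(o['width']),1)); return o,R
E
python3 - <<'E'
from m2 import *
o,R=st()
for n in('scene','top'):
    d=grab(n,n+'1'); 
    p=o['ee_pos']
    pts=[p, p+R[:,0]*42,p-R[:,0]*42]
    uv=proj(d,pts);print(n,uv.round(1).tolist())
    b=(230,120) if n=='scene' else (230,190)
    im=d['img'].copy()
    big=cv2.resize(im[b[1]:b[1]+125,b[0]:b[0]+160],None,fx=4.7,fy=4.7,interpolation=cv2.INTER_CUBIC)
    for u in uv: cv2.drawMarker(big,tuple(int(x) for x in ((u+.5-b)*4.7)),(255,0,0),cv2.MARKER_CROSS,12,1)
    cv2.imwrite(f'pics/{n}1z.png',np.clip(big[:,:,::-1].astype(float)*1.5,0,255).astype(np.uint8))
E
```

```text
t 1.77 tcp [428.   98.7 150. ] jaw deg 2.37 yaxis [-0.011 -0.006 -1.   ] F [ 0.2 -0.1 -0.3] w 70.5
scene [[285.4, 189.0], [296.8, 184.0], [273.4, 194.4]]
top [[318.4, 242.8], [317.8, 224.6], [319.1, 261.3]]
```

View pics/scene1z.png

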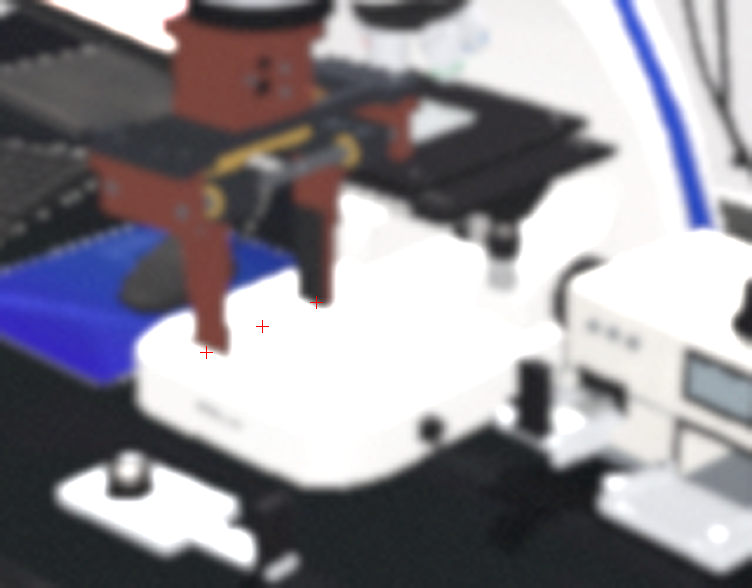

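View pics/top1z.png

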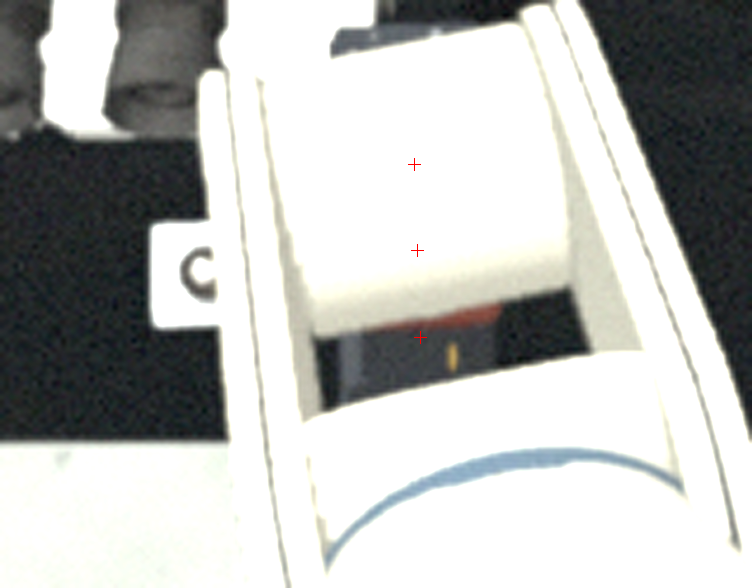

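Call:
jog_arm([
  {"dp": [0,-0.02,-0.45],"turn": [0.002,-0.0035,0],"claw": 0.7},
  {"dp": [0,-0.02,-0.9],"turn": [0.002,-0.0035,0],"claw": 0.7},
  {"dp": [0,-0.02,-0.9],"turn": [0.002,-0.0035,0],"claw": 0.7},
  {"dp": [0,-0.02,-0.9],"turn": [0.002,-0.0035,0],"claw": 0.7},
  {"dp": [0,-0.02,-0.9],"turn": [0.002,-0.0035,0],"claw": 0.7},
])

```text
t: 2.28
ee_pos: [429.6, 99.2, 80.8]
orientation: [-1.569, -0.039, 0.031]
ft_force: [0.4, -0.0, 0.3]
width: 61.5
```

```bash
cat >> m2.py <<'E'
def look(tag,b,wh,f,gain=1.5,pts=[]):
    d=grab('scene',tag);im=d['img']
    big=cv2.resize(im[b[1]:b[1]+wh[1],b[0]:b[0]+wh[0]],None,fx=f,fy=f,interpolation=cv2.INTER_CUBIC)
    big=np.clip(big.astype(float)*gain,0,255).astype(np.uint8)
    if len(pts):
        for u in proj(d,pts): cv2.drawMarker(big,tuple(int(x) for x in ((u+.5-b)*f)),(255,0,0),cv2.MARKER_CROSS,12,1)
    cv2.imwrite(f'pics/{tag}z.png',big[:,:,::-1]); return d
E
python3 - <<'E'
from m2 import *
o,R=st()
p=o['ee_pos'];look('s2',(230,150),(110,100),6.5,1.5,[p,p+R[:,0]*34,p-R[:,0]*34])
E
```

```text
t 2.28 tcp [429.6  99.2  80.8] jaw deg 2.56 yaxis [ 0.005  0.002 -1.   ] F [ 0.4 -0.   0.3] w 61.5
```

View pics/s2z.png

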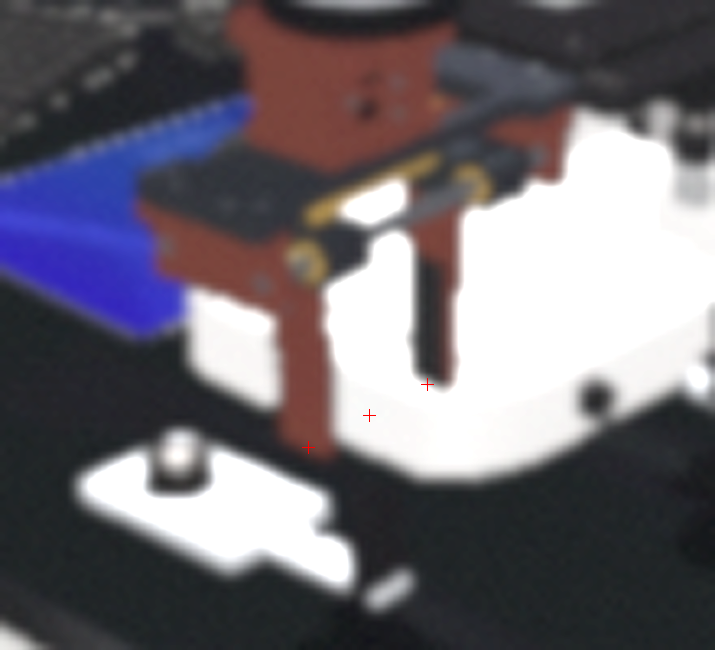

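```bash
python3 - <<'E'
from m2 import *
d=load('s2')
def box(c,th,sx,sy,z):
    a=np.radians(th);x=np.array([np.cos(a),np.sin(a)]);y=np.array([-x[1],x[0]])
    return [[*(np.array(c)+i*sx/2*x+j*sy/2*y),z] for i,j in((1,1),(1,-1),(-1,-1),(-1,1))]
b=np.array((262,208));f=10
big=cv2.resize(d['img'][208:248,262:318],None,fx=f*1.4,fy=f*1.4,interpolation=cv2.INTER_CUBIC);f=14
big=np.clip(big.astype(float)*4,0,255).astype(np.uint8)
for c,col in(((428.0,96.5),(255,0,0)),):
  for pts in (box(c,92.3,13,26,44),box(c,92.3,13,26,0)):
    u=((proj(d,pts)+[.5,0]+.5-b)*f).astype(int)
    cv2.polylines(big,[u.reshape(-1,1,2)],True,col,1)
cv2.imwrite('pics/hz.png',big[:,:,::-1])
E
```

```text
(no output)
```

View pics/hz.png

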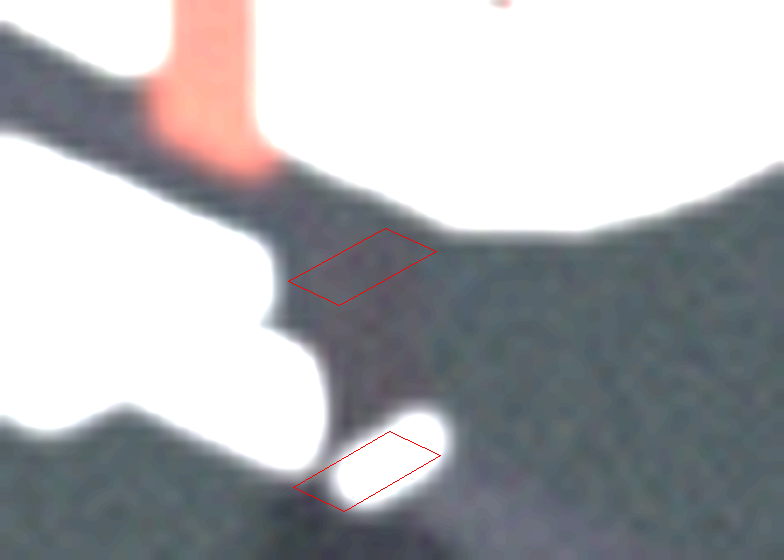

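Call:
jog_arm([
  {"dp": [-0.01,-0.03,-0.25],"turn": [0,0,0],"claw": 0.7},
  {"dp": [-0.018,-0.038,-0.5],"turn": [0,0,0],"claw": 0.7},
  {"dp": [-0.018,-0.038,-0.7],"turn": [0,0,0],"claw": 0.7},
  {"dp": [-0.018,-0.038,-0.84],"turn": [0,0,0],"claw": 0.7},
  {"dp": [-0.018,-0.038,-0.84],"turn": [0,0,0],"claw": 0.7},
  {"dp": [-0.018,-0.038,-0.84],"turn": [0,0,0],"claw": 0.7},
])

```text
t: 2.83
ee_pos: [429.8, 96.5, 15.5]
orientation: [-1.568, -0.041, 0.028]
ft_force: [-0.4, 0.1, -0.1]
width: 61.4
```

```bash
python3 - <<'E'
from m2 import *
o,R=st()
p=o['ee_pos'];look('s3',(230,170),(110,85),7,2,[p])
E
```

```text
t 2.83 tcp [429.8  96.5  15.5] jaw deg 2.55 yaxis [ 0.008  0.002 -1.   ] F [-0.4  0.1 -0.1] w 61.4
```

View pics/s3z.png

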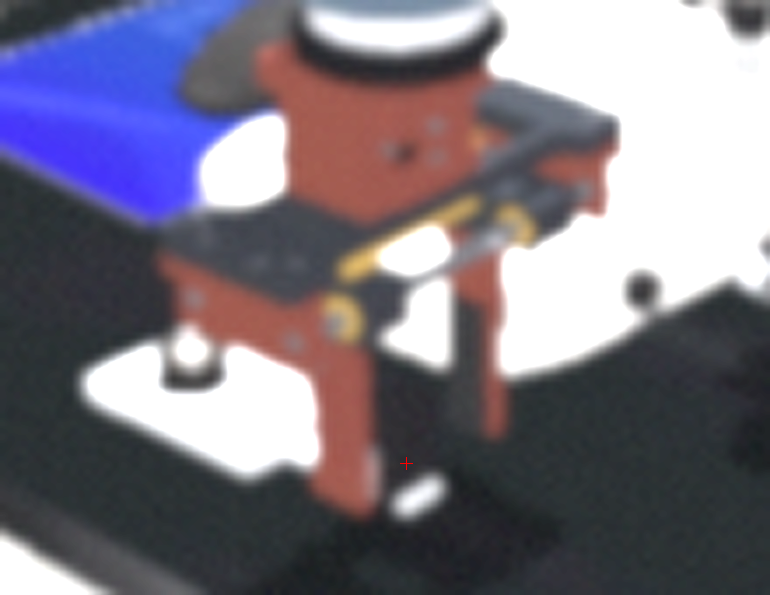

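Call:
jog_arm([
  {"dp": [0,0,0],"turn": [0,0,0],"claw": 0.2},
  {"dp": [0,0,0],"turn": [0,0,0],"claw": 0.2},
  {"dp": [0,0,0],"turn": [0,0,0],"claw": 0.2},
  {"dp": [0,0,0],"turn": [0,0,0],"claw": 0.2},
  {"dp": [0,0,0],"turn": [0,0,0],"claw": 0},
  {"dp": [0,0,0],"turn": [0,0,0],"claw": 0},
  {"dp": [0,0,0],"turn": [0,0,0],"claw": 0},
  {"dp": [0,0,0],"turn": [0,0,0],"claw": 0},
])

```text
t: 3.55
ee_pos: [430.1, 96.5, 15.8]
orientation: [-1.568, -0.042, 0.028]
ft_force: [-0.4, -0.1, 4.6]
width: 26.1
```

```bash
python3 -c "
from m2 import *
st()"
```

```text
t 3.55 tcp [430.1  96.5  15.8] jaw deg 2.54 yaxis [ 0.009  0.002 -1.   ] F [-0.4 -0.1  4.6] w 26.1
```

Call:
jog_arm([
  {"dp": [0,0,0.06],"turn": [0,0,0],"claw": 0},
  {"dp": [0,0,0.14],"turn": [0,0,0],"claw": 0},
  {"dp": [0,0,0.24],"turn": [0,0,0],"claw": 0},
  {"dp": [0,0,0.34],"turn": [0,0,0],"claw": 0},
  {"dp": [0,0,0.42],"turn": [0,0,0],"claw": 0},
  {"dp": [0,0,0.46],"turn": [0,0,0],"claw": 0},
  {"dp": [0,0,0.48],"turn": [0,0,0],"claw": 0},
  {"dp": [0,0,0.48],"turn": [0,0,0],"claw": 0},
  {"dp": [0,0,0.48],"turn": [0,0,0],"claw": 0},
])

```text
t: 4.3
ee_pos: [430.0, 96.5, 54.2]
orientation: [-1.568, -0.042, 0.028]
ft_force: [-0.7, 0.1, -1.8]
width: 26.0
```

```bash
python3 - <<'E'
from m2 import *
o,R=st()
p=o['ee_pos'];look('s4',(230,150),(110,100),7,1.3,[p])
E
```

```text
t 4.3 tcp [430.   96.5  54.2] jaw deg 2.54 yaxis [ 0.009  0.002 -1.   ] F [-0.7  0.1 -1.8] w 26.0
```

View pics/s4z.png

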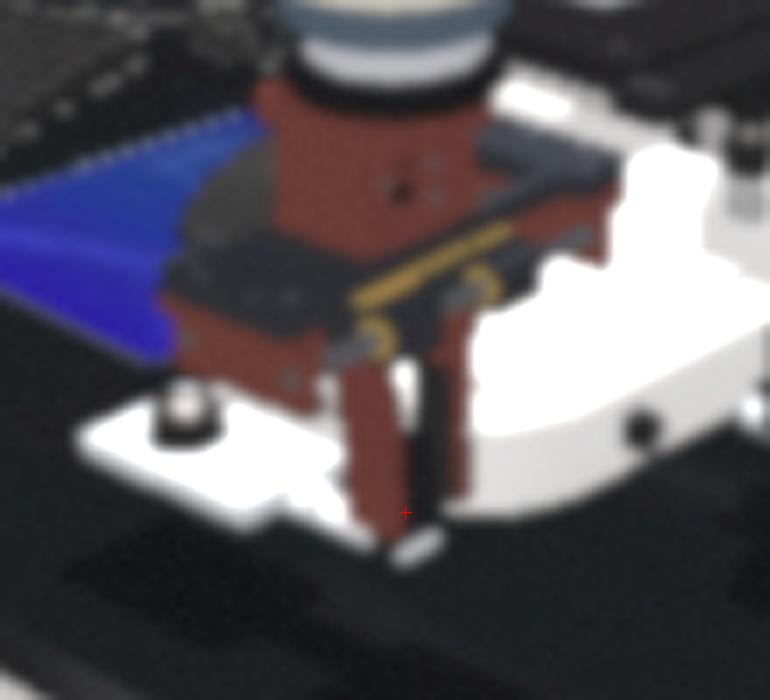

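Call:
jog_arm([
  {"dp": [-0.01,-0.03,0.01],"turn": [0,0,-0.004],"claw": 0},
  {"dp": [-0.02,-0.1,0.02],"turn": [0,0,-0.015],"claw": 0},
  {"dp": [-0.04,-0.2,0.02],"turn": [0,0,-0.03],"claw": 0},
  {"dp": [-0.06,-0.3,0.02],"turn": [0,0,-0.05],"claw": 0},
  {"dp": [-0.09,-0.4,0.02],"turn": [0,0,-0.07],"claw": 0},
  {"dp": [-0.12,-0.5,0.02],"turn": [0,0,-0.09],"claw": 0},
  {"dp": [-0.15,-0.6,0.02],"turn": [0,0,-0.11],"claw": 0},
  {"dp": [-0.17,-0.68,0.02],"turn": [0,0,-0.128],"claw": 0},
  {"dp": [-0.19,-0.75,0.02],"turn": [0,0,-0.14],"claw": 0},
  {"dp": [-0.2,-0.78,0.02],"turn": [0,0,-0.148],"claw": 0},
  {"dp": [-0.2,-0.8,0.02],"turn": [0,0,-0.15],"claw": 0},
  {"dp": [-0.2,-0.8,0.02],"turn": [0,0,-0.15],"claw": 0},
])

```text
t: 5.35
ee_pos: [413.9, 32.1, 55.6]
orientation: [-1.545, 0.329, -0.342]
ft_force: [-0.4, -0.5, -1.3]
width: 26.0
```

Call:
jog_arm([
  {"dp": [-0.01,-0.03,0],"turn": [0,0,-0.004],"claw": 0},
  {"dp": [-0.02,-0.1,0],"turn": [0,0,-0.015],"claw": 0},
  {"dp": [-0.04,-0.2,0],"turn": [0,0,-0.035],"claw": 0},
  {"dp": [-0.06,-0.3,0],"turn": [0,0,-0.06],"claw": 0},
  {"dp": [-0.09,-0.4,0],"turn": [0,0,-0.085],"claw": 0},
  {"dp": [-0.12,-0.5,0],"turn": [0,0,-0.11],"claw": 0},
  {"dp": [-0.14,-0.6,0],"turn": [0,0,-0.135],"claw": 0},
  {"dp": [-0.16,-0.68,0],"turn": [0,0,-0.16],"claw": 0},
  {"dp": [-0.17,-0.72,0],"turn": [0,0,-0.18],"claw": 0},
  {"dp": [-0.18,-0.75,0],"turn": [0,0,-0.195],"claw": 0},
  {"dp": [-0.18,-0.76,0],"turn": [0,0,-0.202],"claw": 0},
  {"dp": [-0.18,-0.76,0],"turn": [0,0,-0.204],"claw": 0},
])

```text
t: 6.35
ee_pos: [399.4, -28.9, 55.6]
orientation: [-1.408, 0.827, -0.84]
ft_force: [0.0, 0.4, -1.6]
width: 25.9
```

```bash
python3 -c "
from m2 import *
st()"
```

```text
t 6.35 tcp [399.4 -28.9  55.6] jaw deg -61.31 yaxis [ 0.006 -0.007 -1.   ] F [ 0.   0.4 -1.6] w 25.9
```

Call:
jog_arm([
  {"dp": [0,0,0],"turn": [0,0,-0.005],"claw": 0},
  {"dp": [0,0,0],"turn": [0,0,-0.02],"claw": 0},
  {"dp": [0,0,0],"turn": [0,0,-0.045],"claw": 0},
  {"dp": [0,0,0],"turn": [0,0,-0.07],"claw": 0},
  {"dp": [0,0,0],"turn": [0,0,-0.095],"claw": 0},
  {"dp": [0,0,0],"turn": [0,0,-0.12],"claw": 0},
  {"dp": [0,0,0],"turn": [0,0,-0.145],"claw": 0},
  {"dp": [0,0,0],"turn": [0,0,-0.165],"claw": 0},
  {"dp": [0,0,0],"turn": [0,0,-0.182],"claw": 0},
  {"dp": [0,0,0],"turn": [0,0,-0.19],"claw": 0},
  {"dp": [0,0,0],"turn": [0,0,-0.192],"claw": 0},
  {"dp": [0,0,0],"turn": [0,0,-0.192],"claw": 0},
])

```text
t: 7.35
ee_pos: [399.4, -28.8, 55.6]
orientation: [-1.165, 1.279, -1.291]
ft_force: [0.2, 0.1, -2.3]
width: 25.9
```

```bash
python3 - <<'E'
from m2 import *
o,R=st()
p=o['ee_pos'];look('s5',(290,165),(140,100),5.6,1.1,[p])
d=grab('top','t5');b=(300,140)
cv2.imwrite('pics/t5z.png',cv2.resize(d['img'][140:260,290:430],None,fx=5,fy=5,interpolation=cv2.INTER_CUBIC)[:,:,::-1])
E
```

```text
t 7.35 tcp [399.4 -28.8  55.6] jaw deg -95.84 yaxis [ 0.001 -0.009 -1.   ] F [ 0.2  0.1 -2.3] w 25.9
```

View pics/s5z.png

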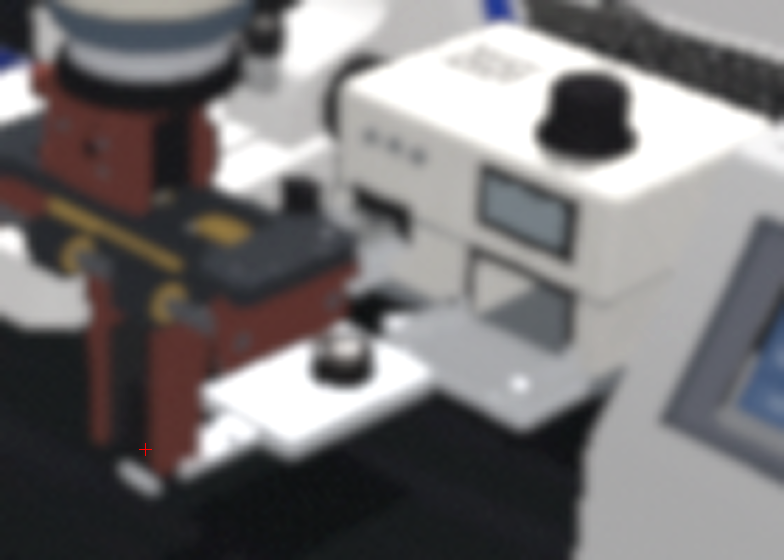

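View pics/t5z.png

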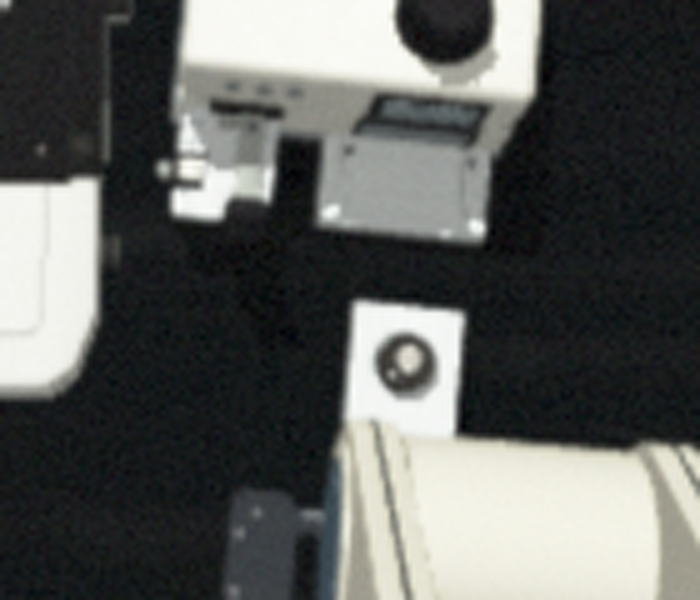

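```bash
python3 - <<'E'
from m2 import *
d=load('t5')
c=cont(d,(350,195,395,228),lambda a:a.min(2)>110)
C=cloud(d); 
print('plate heights',[C[v,u,2].round(1) for v,u in((203,364),(203,380),(222,362),(222,380),(210,364))])
for z in(46,49):
    q=M(plane(d,c,z))
    s=q[(q[:,0]>460)&(q[:,0]<530)]
    m=(q[:,1].min()+q[:,1].max())/2
    res=[]
    for sg in(-1,1):
        w=s[(s[:,1]-m)*sg>20]; a,p=line(w); res.append(p); print(z,'side',sg,a if a<90 else a-180,p)
    f=q[abs(q[:,1]-m)<22]; f=f[f[:,0]>f[:,0].max()-6]; print('front',line(f))
    print('centre Y',(res[0][1]+res[1][1])/2)
o,R=st();print(M(o['ee_pos'][None]))
# rail inner lines in top: profile rows averaged along slot direction
g=d['img'].astype(float).mean(2)
for X0 in (600,606,612,618,624,630,636):
    ys=np.arange(-40,76,1.0)
    pr=proj(d,[[*(X0*X+y*Y),25.5] for y in ys]).astype(np.float32)
    v=cv2.remap(g.astype(np.float32),pr[:,0].copy().reshape(1,-1),pr[:,1].copy().reshape(1,-1),cv2.INTER_LINEAR).ravel()
    print(X0,v[::2].astype(int))
E
```

```text
plate heights [np.float64(46.6), np.float64(48.0), np.float64(50.2), np.float64(48.9), np.float64(48.8)]
46 side -1 0.18272771 [501.79633 -15.95884]
46 side 1 0.5115349 [499.92957   42.961803]
front (np.float32(90.01956), array([547.81635 ,  10.718756], dtype=float32))
centre Y 13.501482
49 side -1 0.18392874 [501.55893  -15.449791]
49 side 1 1.1318333 [495.94968  43.14995]
front (np.float32(90.10307), array([547.2099   ,   9.1192255], dtype=float32))
centre Y 13.850079
t 7.45 tcp [399.4 -28.8  55.6] jaw deg -95.82 yaxis [ 0.001 -0.009 -1.   ] F [ 0.4 -0.5 -2. ] w 25.8
[[400.2843386  11.3315449]]
600 [ 19  18  13  17  19  37  81 170 216 230 231 194 167 157 158 159 158 156
 157 157 157 158 157 157 157 156 156 156 156 158 158 157 157 159 159 158
 159 157 157 158 158 157 157 158 157 162 184 221 231 224 202 168 117  69
  34  20  19  19]
606 [ 15  18  15  16  19  27  55 103 141 159 160 153 146 145 153 157 159 160
 159 158 158 159 159 159 160 158 159 160 160 158 158 158 160 161 160 158
 160 161 160 159 159 160 160 158 155 156 159 163 162 160 158 155 118  76
  36  22  18  18]
612 [ 18  17  
[... 490 characters left out ...]
18  30  64 114 143 154 156 154 153 147 142 151 157 159
 159 159 159 158 158 158 158 157 156 157 158 158 159 160 159 157 159 159
 159 159 158 158 158 160 159 158 158 155 152 151 155 157 157 143 107  66
  33  16  17  18]
630 [ 16  16  16  17  19  35  72 136 151 153 147 135 137 141 140 148 153 156
 159 157 157 157 156 156 156 156 157 157 158 157 157 157 157 155 156 157
 157 157 156 157 157 155 156 156 150 142 137 139 149 154 156 152 107  66
  34  19  19  14]
636 [ 14  15  16  17  25  41  65 121 146 150 140 125 122 128 142 151 156 157
 155 157 157 155 155 155 155 156 157 156 155 155 156 158 159 156 156 157
 155 155 156 158 157 156 153 146 125 117 121 135 146 154 156 150 118  81
  50  41  42  46]
```

Call:
jog_arm([
  {"dp": [0.1,-0.01,-0.05],"turn": [0,0,0],"claw": 0},
  {"dp": [0.2,-0.02,-0.1],"turn": [0,0,0],"claw": 0},
  {"dp": [0.3,-0.03,-0.14],"turn": [0,0,0],"claw": 0},
  {"dp": [0.38,-0.038,-0.18],"turn": [0,0,0],"claw": 0},
  {"dp": [0.43,-0.043,-0.2],"turn": [0,0,0],"claw": 0},
  {"dp": [0.43,-0.043,-0.2],"turn": [0,0,0],"claw": 0},
  {"dp": [0.43,-0.043,-0.2],"turn": [0,0,0],"claw": 0},
])

```text
t: 8.03
ee_pos: [433.7, -32.3, 39.3]
orientation: [-1.165, 1.279, -1.29]
ft_force: [-0.5, 0.3, -1.6]
width: 25.9
```

```bash
python3 - <<'E'
from m2 import *
o,R=st();print(M(o['ee_pos'][None]))
p=o['ee_pos'];look('s6',(320,180),(100,75),7.8,1.1,[p])
d=grab('top','t6')
cv2.imwrite('pics/t6z.png',cv2.resize(d['img'][160:240,340:410],None,fx=7.5,fy=7.5,interpolation=cv2.INTER_CUBIC)[:,:,::-1])
E
```

```text
t 8.03 tcp [433.7 -32.3  39.3] jaw deg -95.82 yaxis [ 0.    -0.008 -1.   ] F [-0.5  0.3 -1.6] w 25.9
[[434.74547986  11.31430845]]
```

View pics/s6z.png

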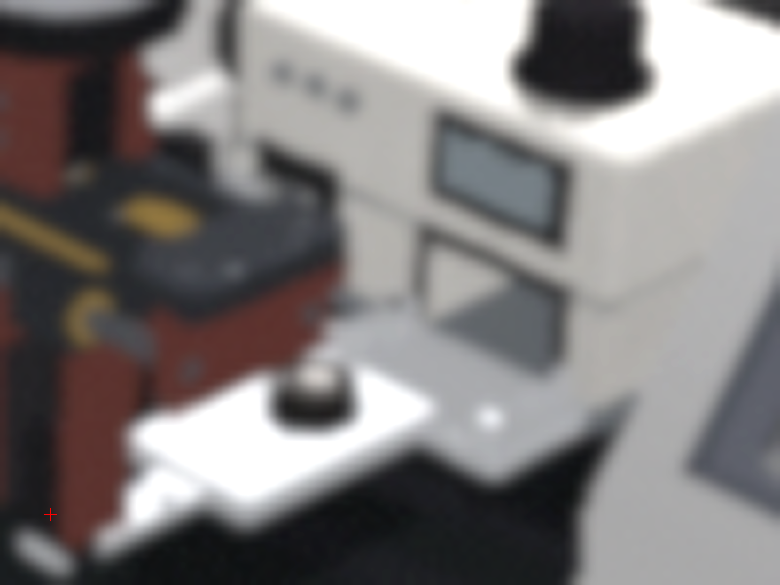

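View pics/t6z.png

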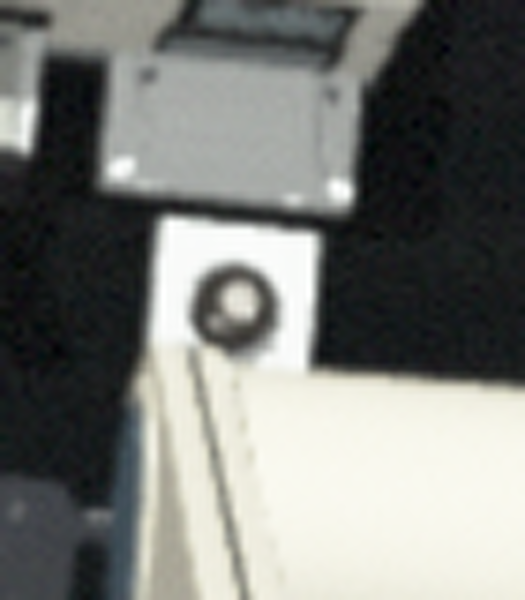

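```bash
python3 - <<'E'
from m2 import *
d=load('t6')
c=cont(d,(355,186,388,210),lambda a:a.min(2)>185)
for z in(32.5,):
    q=M(plane(d,c,z)); m=(q[:,1].min()+q[:,1].max())/2
    s=q[(q[:,0]>520)&(q[:,0]<572)];res=[]
    for sg in(-1,1):
        a,p=line(s[(s[:,1]-m)*sg>20]); res.append(p); print('side',sg,a if a<90 else a-180,p)
    f=q[abs(q[:,1]-m)<22]; f=f[f[:,0]>f[:,0].max()-6]; print('front',line(f),'centre',(res[0][1]+res[1][1])/2)
g=d['img'].astype(np.float32).mean(2)
# deck bits in top: front edge
s=load('s6')
b=np.array([320,180]);f=7.8
def S(a,z): return M(plane(s,[np.array(a)/f-.5+b],z))[0].round(1)
print('plate right top edge',S((245,512),32.5),S((435,408),32.5),'plate left front?',S((355,368),32.5),S((130,435),32.5))
print('deck right',S((497,468),14),S((580,415),14),'slot R bottom',S((558,382),14),'slot R top',S((562,295),50),'slot L top',S((425,232),50),'spot',S((488,417),25.5))
print('display',S((432,115),85),S((562,245),60))
for nm,p in dict(faceR=(600,300)).items(): print(nm,S(p,50))
t=load('top0')
def T(a,z): return M(plane(t,[np.array(a)/10-.5+[315,155]],z))[0].round(1)
print('top a2: spots',T((412,275),25.5),T((700,300),25.5),'slot top L',T((462,115),50),'R',T((692,138),50),'darks',T((447,150),25.5),T((693,175),25.5))
E
```

```text
side -1 -0.6165619 [553.4646   -14.103161]
side 1 3.4920523 [552.96936  41.49772]
front (np.float32(89.29138), array([579.8092  ,  13.661683], dtype=float32)) centre 13.697279
plate right top edge [489.3 -20.2] [583.2 -17.1] plate left front? [583.   18.4] [494.9  37.2]
deck right [593.8 -36.6] [641.8 -32.9] slot R bottom [653.7 -13.6] slot R top [650.2 -14.5] slot L top [650.   47.3] spot [601.4 -25.2]
display [667.5  62.3] [663.4  -2.6]
faceR [657.2 -25.3]
top a2: spots [598.2  57.1] [599.8 -21.2] slot top L [637.3  50. ] R [637.7 -11.6] darks [634.1  50.7] [634.4 -16.7]
```

Call:
jog_arm([
  {"dp": [0.005,0.05,-0.03],"turn": [0,0,0],"claw": 0},
  {"dp": [0.05,0.046,-0.06],"turn": [0,0,0],"claw": 0},
  {"dp": [0.12,0.04,-0.07],"turn": [0,0,0],"claw": 0},
  {"dp": [0.2,0.03,-0.07],"turn": [0,0,0],"claw": 0},
  {"dp": [0.28,0.022,-0.07],"turn": [0,0,0],"claw": 0},
  {"dp": [0.35,0.015,-0.07],"turn": [0,0,0],"claw": 0},
  {"dp": [0.4,0.01,-0.07],"turn": [0,0,0],"claw": 0},
  {"dp": [0.4,0.01,-0.07],"turn": [0,0,0],"claw": 0},
  {"dp": [0.4,0.01,-0.07],"turn": [0,0,0],"claw": 0},
])

```text
t: 8.88
ee_pos: [465.4, -31.5, 33.9]
orientation: [-1.165, 1.279, -1.29]
ft_force: [-0.4, -0.1, -1.7]
width: 25.9
```

```bash
python3 - <<'E'
from m2 import *
o,R=st();print(M(o['ee_pos'][None]))
p=o['ee_pos'];look('s7',(330,190),(90,70),8.5,1.1)
d=grab('top','t7')
cv2.imwrite('pics/t7z.png',cv2.resize(d['img'][160:225,340:400],None,fx=9,fy=9,interpolation=cv2.INTER_CUBIC)[:,:,::-1])
E
```

```text
t 8.88 tcp [465.4 -31.5  33.9] jaw deg -95.82 yaxis [ 0.    -0.008 -1.   ] F [-0.4 -0.1 -1.7] w 25.9
[[466.22774226  15.31458472]]
```

View pics/s7z.png

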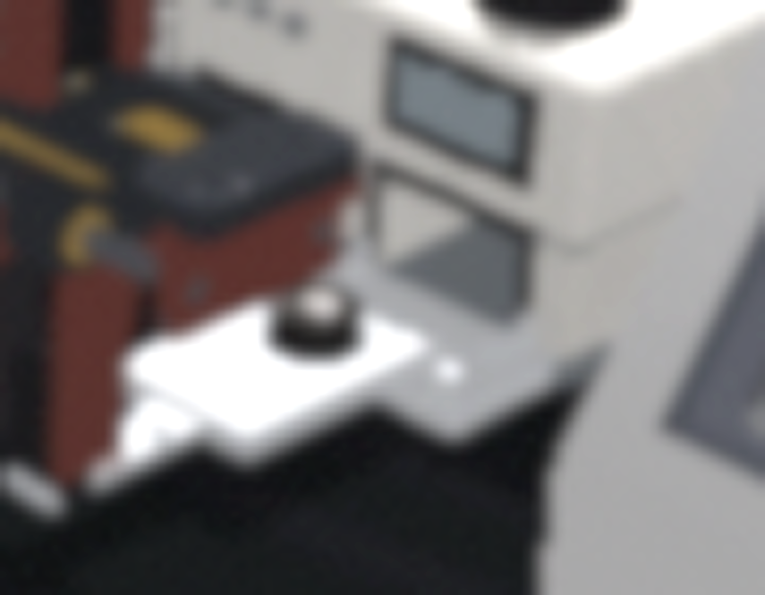

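View pics/t7z.png

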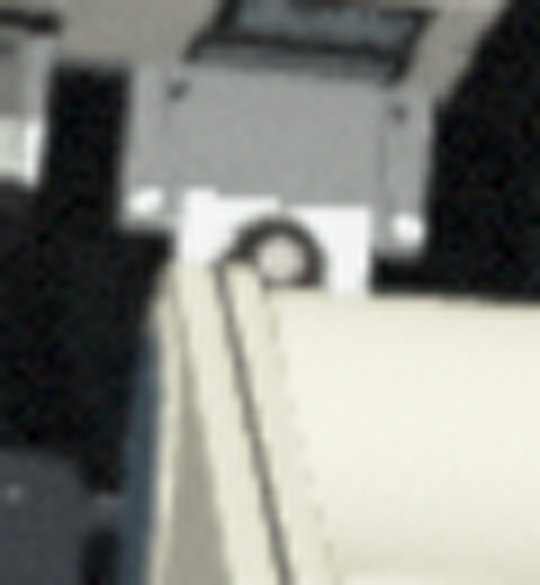

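Call:
jog_arm([
  {"dp": [0.05,-0.005,-0.01],"turn": [0,0,0],"claw": 0},
  {"dp": [0.13,-0.013,-0.015],"turn": [0,0,0],"claw": 0},
  {"dp": [0.21,-0.021,-0.015],"turn": [0,0,0],"claw": 0},
  {"dp": [0.29,-0.029,-0.015],"turn": [0,0,0],"claw": 0},
  {"dp": [0.37,-0.037,-0.015],"turn": [0,0,0],"claw": 0},
  {"dp": [0.45,-0.045,-0.015],"turn": [0,0,0],"claw": 0},
  {"dp": [0.5,-0.05,-0.015],"turn": [0,0,0],"claw": 0},
  {"dp": [0.5,-0.05,-0.015],"turn": [0,0,0],"claw": 0},
  {"dp": [0.5,-0.05,-0.015],"turn": [0,0,0],"claw": 0},
])

```text
t: 9.73
ee_pos: [504.9, -35.4, 32.6]
orientation: [-1.166, 1.28, -1.29]
ft_force: [-0.1, -0.3, -1.3]
width: 25.8
```

```bash
python3 - <<'E'
from m2 import *
o,R=st();print(M(o['ee_pos'][None]),o['moment'].round(2))
look('s8',(340,190),(90,70),8.5,1.1)
d=grab('top','t8')
cv2.imwrite('pics/t8z.png',cv2.resize(d['img'][155:215,340:400],None,fx=9,fy=9,interpolation=cv2.INTER_CUBIC)[:,:,::-1])
E
```

```text
t 9.73 tcp [504.9 -35.4  32.6] jaw deg -95.82 yaxis [-0.001 -0.008 -1.   ] F [-0.1 -0.3 -1.3] w 25.8
[[505.90166948  15.3403865 ]] [0.   0.27 0.01]
```

View pics/s8z.png

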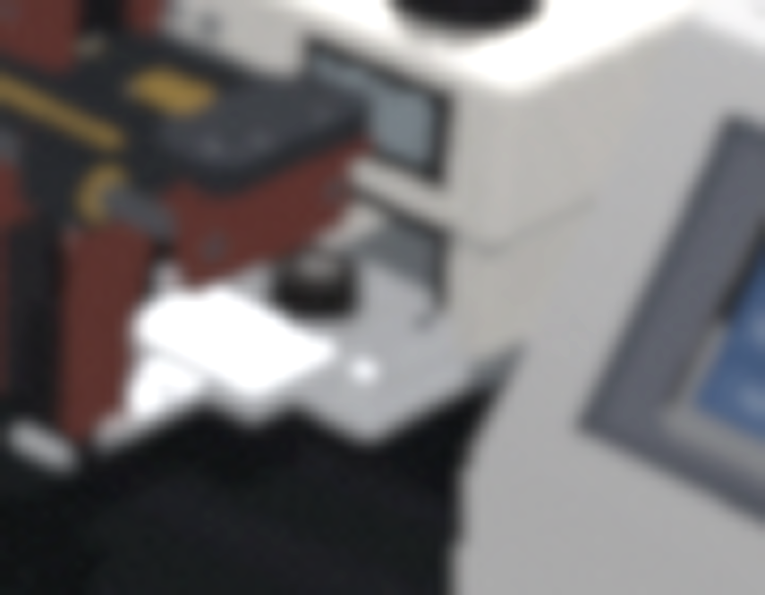

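View pics/t8z.png

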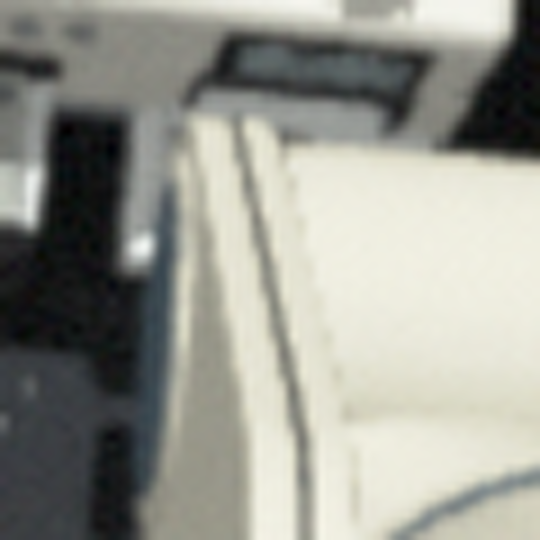

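Call:
jog_arm([
  {"dp": [0.05,-0.005,-0.005],"turn": [0,0,0],"claw": 0},
  {"dp": [0.12,-0.012,-0.01],"turn": [0,0,0],"claw": 0},
  {"dp": [0.19,-0.019,-0.01],"turn": [0,0,0],"claw": 0},
  {"dp": [0.26,-0.026,-0.01],"turn": [0,0,0],"claw": 0},
  {"dp": [0.33,-0.033,-0.01],"turn": [0,0,0],"claw": 0},
  {"dp": [0.4,-0.04,-0.01],"turn": [0,0,0],"claw": 0},
  {"dp": [0.45,-0.045,-0.01],"turn": [0,0,0],"claw": 0},
  {"dp": [0.45,-0.045,-0.01],"turn": [0,0,0],"claw": 0},
  {"dp": [0.45,-0.045,-0.01],"turn": [0,0,0],"claw": 0},
])

```text
t: 10.58
ee_pos: [540.4, -39.0, 31.6]
orientation: [-1.166, 1.28, -1.29]
ft_force: [-0.5, -0.3, -2.2]
width: 25.7
```

```bash
python3 - <<'E'
from m2 import *
o,R=st();print(M(o['ee_pos'][None]),o['moment'].round(2))
look('s9',(340,190),(90,70),8.5,1.2)
E
```

```text
t 10.58 tcp [540.4 -39.   31.6] jaw deg -95.82 yaxis [-0.001 -0.008 -1.   ] F [-0.5 -0.3 -2.2] w 25.7
[[541.5772537   15.35605531]] [ 0.04  0.29 -0.04]
```

View pics/s9z.png

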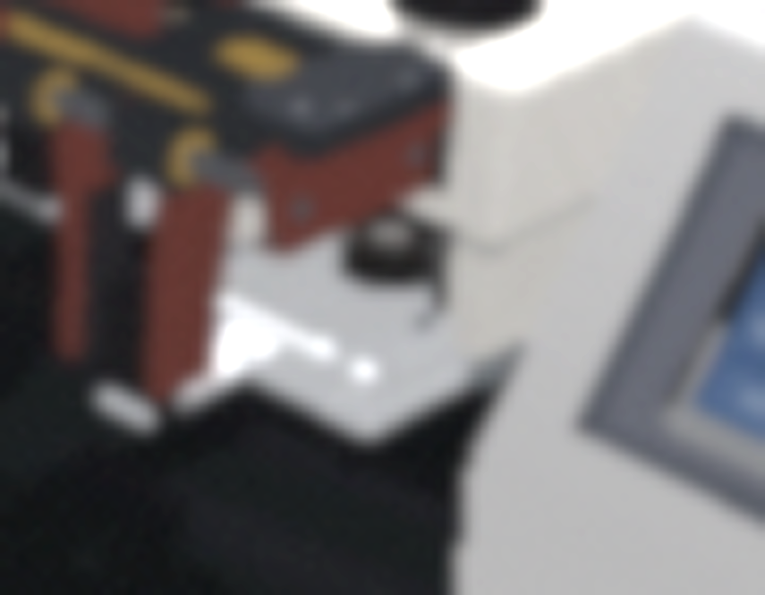

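Call:
jog_arm([
  {"dp": [0.05,-0.005,-0.005],"turn": [0,0,0],"claw": 0},
  {"dp": [0.1,-0.01,-0.008],"turn": [0,0,0],"claw": 0},
  {"dp": [0.15,-0.015,-0.008],"turn": [0,0,0],"claw": 0},
  {"dp": [0.2,-0.02,-0.008],"turn": [0,0,0],"claw": 0},
  {"dp": [0.25,-0.025,-0.008],"turn": [0,0,0],"claw": 0},
  {"dp": [0.25,-0.025,-0.008],"turn": [0,0,0],"claw": 0},
  {"dp": [0.25,-0.025,-0.008],"turn": [0,0,0],"claw": 0},
])

```text
t: 11.22
ee_pos: [560.3, -41.0, 30.9]
orientation: [-1.166, 1.281, -1.289]
ft_force: [-0.0, -1.0, -2.3]
width: 25.6
```

Call:
jog_arm([
  {"dp": [0.02,-0.002,0],"turn": [0,0,0],"claw": 0},
  {"dp": [0.04,-0.004,0],"turn": [0,0,0],"claw": 0},
  {"dp": [0.06,-0.006,0],"turn": [0,0,0],"claw": 0},
  {"dp": [0.06,-0.006,0],"turn": [0,0,0],"claw": 0},
])

```text
t: 11.55
ee_pos: [565.5, -41.5, 31.0]
orientation: [-1.166, 1.28, -1.29]
ft_force: [0.4, -0.4, -1.3]
width: 25.4
```

Call:
jog_arm([
  {"dp": [0.015,-0.0015,0],"turn": [0,0,0],"claw": 0},
  {"dp": [0.03,-0.003,0],"turn": [0,0,0],"claw": 0},
  {"dp": [0.03,-0.003,0],"turn": [0,0,0],"claw": 0},
  {"dp": [0.03,-0.003,0],"turn": [0,0,0],"claw": 0},
])

```text
t: 11.88
ee_pos: [567.8, -41.7, 30.9]
orientation: [-1.166, 1.28, -1.29]
ft_force: [-0.3, -0.0, -1.9]
width: 25.9
```

Call:
jog_arm([
  {"dp": [0.015,-0.0015,0],"turn": [0,0,0],"claw": 0},
  {"dp": [0.03,-0.003,0],"turn": [0,0,0],"claw": 0},
  {"dp": [0.03,-0.003,0],"turn": [0,0,0],"claw": 0},
  {"dp": [0.03,-0.003,0],"turn": [0,0,0],"claw": 0},
])

```text
t: 12.22
ee_pos: [567.9, -41.9, 30.5]
orientation: [-1.17, 1.284, -1.287]
ft_force: [-7.3, -1.3, 1.8]
width: 25.6
```

Call:
jog_arm([
  {"dp": [0,0,-0.01],"turn": [0,0,0],"claw": 0},
  {"dp": [0,0,-0.012],"turn": [0,0,0],"claw": 0},
  {"dp": [0,0,-0.012],"turn": [0,0,0],"claw": 0},
])

```text
t: 12.47
ee_pos: [567.7, -41.9, 29.9]
orientation: [-1.17, 1.284, -1.287]
ft_force: [-4.1, -0.3, 4.9]
width: 26.0
```

```bash
python3 - <<'E'
from m2 import *
o,R=st();print(M(o['ee_pos'][None]),o['moment'].round(2))
look('s10',(330,170),(100,80),7.8,1.2)
E
```

```text
t 12.47 tcp [567.7 -41.9  29.9] jaw deg -95.83 yaxis [-0.006 -0.008 -1.   ] F [-4.1 -0.3  4.9] w 26.0
[[569.02566438  15.19003959]] [0.13 0.61 0.02]
```

View pics/s10z.png

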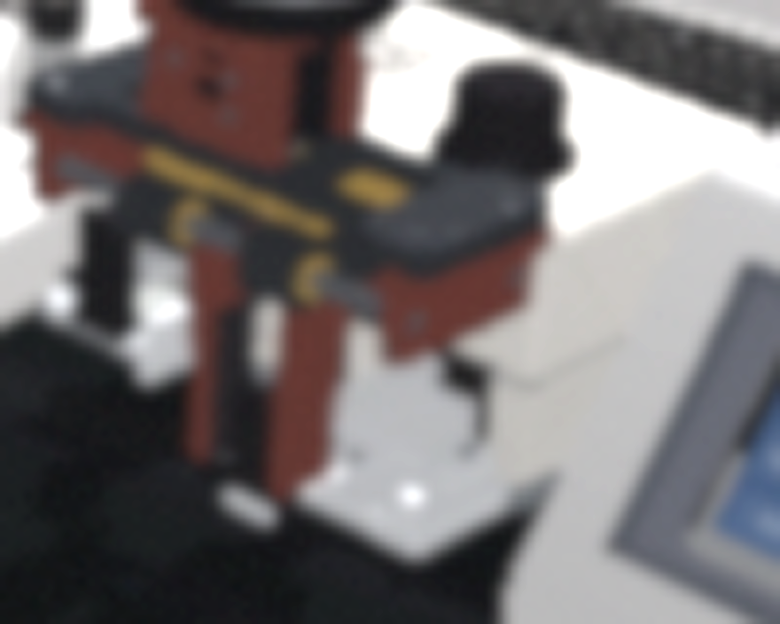

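Call:
jog_arm([
  {"dp": [0,0,0],"turn": [0,0,0],"claw": 0.35},
  {"dp": [0,0,0],"turn": [0,0,0],"claw": 0.45},
  {"dp": [0,0,0],"turn": [0,0,0],"claw": 0.55},
  {"dp": [0,0,0],"turn": [0,0,0],"claw": 0.55},
  {"dp": [0,0,0],"turn": [0,0,0],"claw": 0.55},
  {"dp": [0,0,0],"turn": [0,0,0],"claw": 0.55},
])

```text
t: 13.02
ee_pos: [567.8, -41.9, 29.9]
orientation: [-1.17, 1.284, -1.287]
ft_force: [-0.5, -0.0, 0.3]
width: 48.2
```

Call:
jog_arm([
  {"dp": [0,0,0.1],"turn": [0,0,0],"claw": 0.55},
  {"dp": [0,0,0.3],"turn": [0,0,0],"claw": 0.55},
  {"dp": [0,0,0.6],"turn": [0,0,0],"claw": 0.55},
  {"dp": [0,0,1],"turn": [0,0,0],"claw": 0.55},
  {"dp": [0,0,1],"turn": [0,0,0],"claw": 0.55},
])

```text
t: 13.43
ee_pos: [571.3, -42.2, 115.4]
orientation: [-1.164, 1.277, -1.292]
ft_force: [1.5, -0.4, 0.4]
width: 48.3
```

Call:
jog_arm([
  {"dp": [-0.4,0,0.3],"turn": [0,0,0.02],"claw": 0.55},
  {"dp": [-0.8,0,0.6],"turn": [0,0,0.05],"claw": 0.55},
  {"dp": [-1,0,0.8],"turn": [0,0,0.08],"claw": 0.55},
  {"dp": [-1,0,0.8],"turn": [0,0,0.12],"claw": 0.55},
  {"dp": [-1,0,0.8],"turn": [0,0,0.16],"claw": 0.55},
  {"dp": [-1,0,0.8],"turn": [0,0,0.2],"claw": 0.55},
  {"dp": [-1,0,0.8],"turn": [0,0,0.2],"claw": 0.55},
])

```text
t: 14.02
ee_pos: [491.2, -42.2, 179.8]
orientation: [-1.416, 0.802, -0.818]
ft_force: [0.8, 0.1, 0.5]
width: 48.2
```

```bash
python3 - <<'E'
from m2 import *
o,R=st();print(M(o['ee_pos'][None]),o['moment'].round(2))
look('s11',(330,170),(100,80),7.8,1.2)
d=grab('top','t11')
cv2.imwrite('pics/t11z.png',cv2.resize(d['img'][145:225,315:415],None,fx=7.8,fy=7.8,interpolation=cv2.INTER_CUBIC)[:,:,::-1])
E
```

```text
t 14.02 tcp [491.2 -42.2 179.8] jaw deg -59.57 yaxis [ 0.008 -0.006 -1.   ] F [0.8 0.1 0.5] w 48.2
[[492.97797177   7.22409273]] [-0.03  0.11  0.06]
```

View pics/s11z.png

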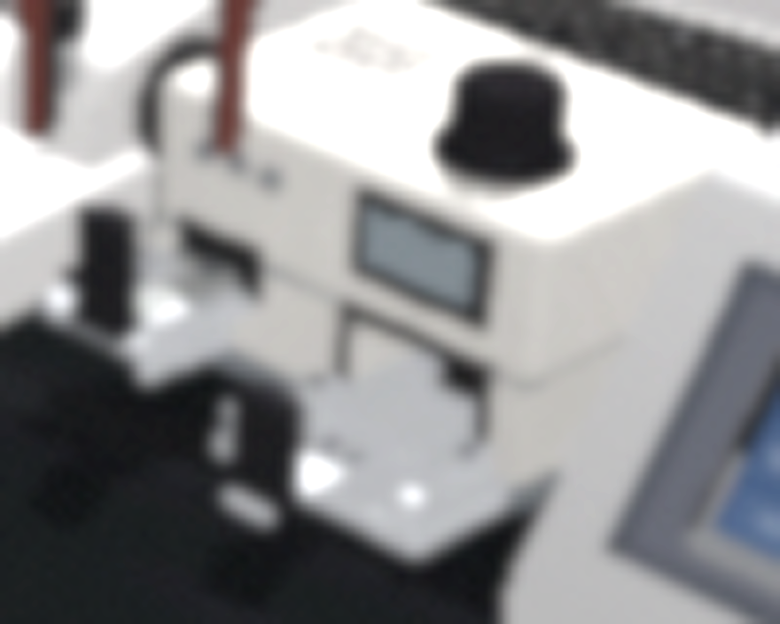

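View pics/t11z.png

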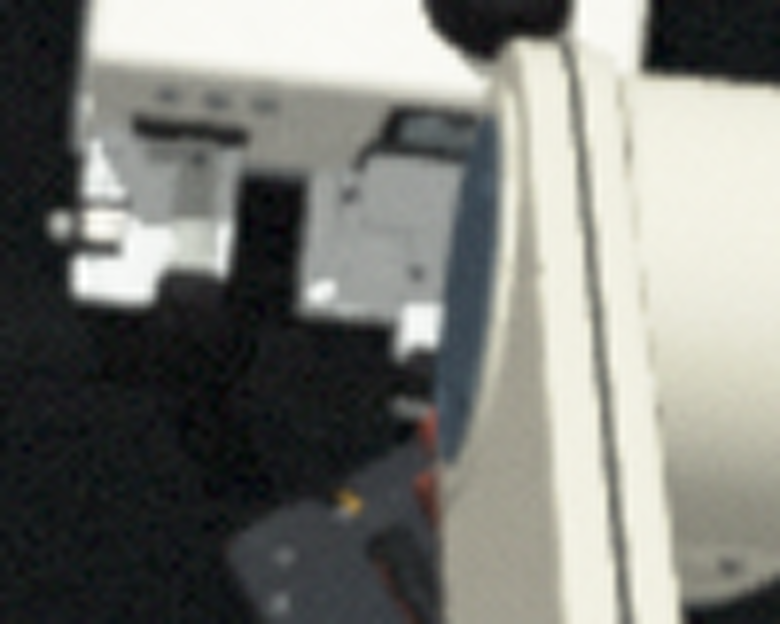

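The tray is released: it sits in the slot with its handle ahead of the deck, and the tab at scene-crop pixel (107, 270) is still shut. Next I'll move above the tab with the jaws along the pull axis.

Call:
jog_arm([
  {"dp": [0,0.25,0],"turn": [0,0,0.03],"claw": 0.38},
  {"dp": [0,0.5,0],"turn": [0,0,0.065],"claw": 0.38},
  {"dp": [0,0.8,0],"turn": [0,0,0.1],"claw": 0.38},
  {"dp": [0,1,0],"turn": [0,0,0.14],"claw": 0.38},
  {"dp": [0,1,0],"turn": [0,0,0.18],"claw": 0.38},
  {"dp": [0,1,0],"turn": [0,0,0.22],"claw": 0.38},
  {"dp": [0,1,0],"turn": [0,0,0.26],"claw": 0.38},
  {"dp": [0,1,0],"turn": [0,0,0.29],"claw": 0.38},
  {"dp": [0,1,0],"turn": [0,0,0.299],"claw": 0.38},
  {"dp": [0,1,0],"turn": [0,0,0.299],"claw": 0.38},
])

```text
t: 14.95
ee_pos: [491.2, 37.9, 179.4]
orientation: [-1.566, 0.081, -0.094]
ft_force: [-0.4, -0.3, -0.4]
width: 33.4
```

Call:
jog_arm([
  {"dp": [0.3,0.05,-0.1],"turn": [0,0,0],"claw": 0.38},
  {"dp": [0.6,0.06,-0.3],"turn": [0,0,0],"claw": 0.38},
  {"dp": [0.9,0.06,-0.5],"turn": [0,0,0],"claw": 0.38},
  {"dp": [0.95,0.06,-0.7],"turn": [0,0,0],"claw": 0.38},
  {"dp": [0.95,0.06,-0.7],"turn": [0,0,0],"claw": 0.38},
  {"dp": [0.95,0.06,-0.7],"turn": [0,0,0],"claw": 0.38},
])

```text
t: 15.45
ee_pos: [566.2, 42.6, 122.3]
orientation: [-1.566, 0.085, -0.093]
ft_force: [0.2, -0.5, -0.1]
width: 33.6
```

```bash
python3 - <<'E'
from m2 import *
o,R=st();print(M(o['ee_pos'][None]))
p=o['ee_pos'];tg=lambda x,y,z:[*(x*X+y*Y),z]
d=look('s12',(310,150),(100,80),7.8,1.2,[p]+[tg(579+i*7,101.5+j*12,90.5) for i in(-1,1) for j in(-1,1)])
k=cloud(d).reshape(-1,3);q=np.c_[M(k),k[:,2]]
k=q[(q[:,2]>84)&(q[:,2]<97)&(abs(q[:,0]-579)<25)&(abs(q[:,1]-100)<25)];print(len(k),k.mean(0))
k=q[(q[:,2]>38)&(q[:,2]<68)&(abs(q[:,0]-567)<25)&(abs(q[:,1]-12)<25)];print('handle',len(k),k.mean(0),k.max(0),k.min(0))
E
```

```text
t 15.45 tcp [566.2  42.6 122.3] jaw deg -6.51 yaxis [ 0.005  0.002 -1.   ] F [ 0.2 -0.5 -0.1] w 33.6
[[559.0536161   99.10485365]]
32 [581.27446996  98.82727657  88.20463485]
handle 83 [570.07729344  11.33577532  50.08699734] [580.76636613  26.184006    59.71641734] [ 5.64115178e+02 -4.53670724e-01  3.85092532e+01]
```

View pics/s12z.png

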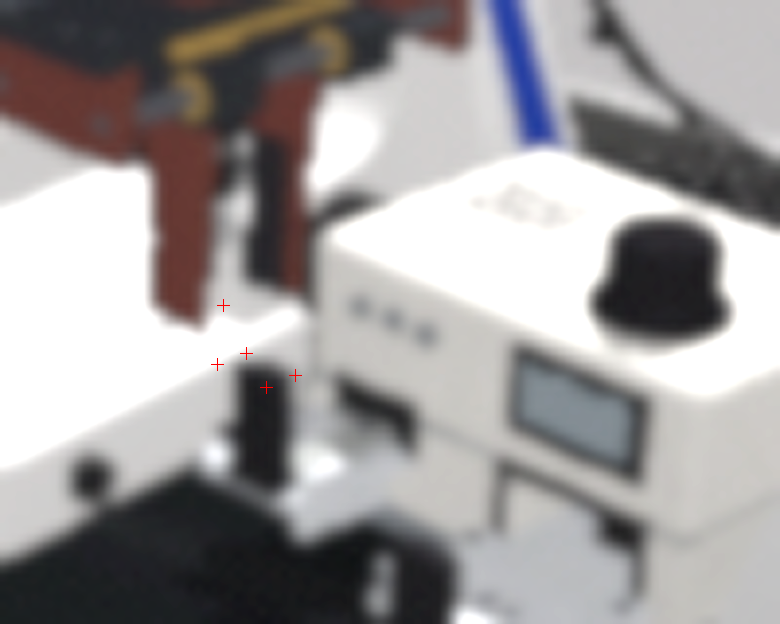

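```bash
python3 - <<'E'
from m2 import *
d=load('s12');b=np.array([330,190]);f=14
big=cv2.resize(d['img'][190:240,330:386],None,fx=f,fy=f,interpolation=cv2.INTER_CUBIC).astype(float)
big=np.clip(255*(big/255)**0.45,0,255).astype(np.uint8)
tg=lambda x,y,z:[*(x*X+y*Y),z]
def bx(x,y,a,c,z,col):
    u=((proj(d,[tg(x+i*a,y+j*c,z) for i,j in((1,1),(1,-1),(-1,-1),(-1,1))])+.5-b)*f).astype(int)
    cv2.polylines(big,[u.reshape(-1,1,2)],True,col,1)
bx(569,15.2,6.5,13,58,(255,0,0));bx(569,15.2,6.5,13,14,(255,0,0))
bx(579,101.5,7,12,90.5,(0,255,0));bx(579,101.5,7,12,46.5,(0,255,0))
cv2.imwrite('pics/s12h.png',big[:,:,::-1])
E
```

```text
(no output)
```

View pics/s12h.png

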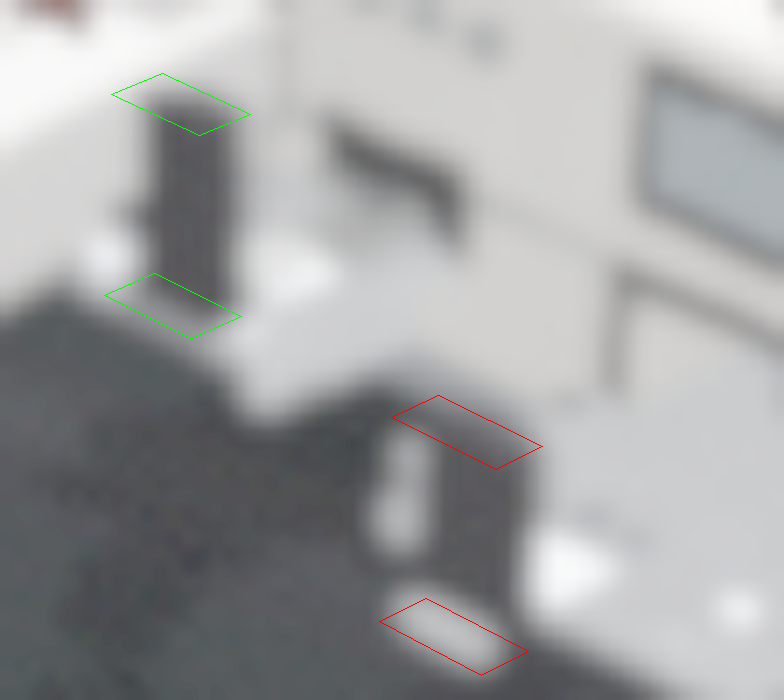

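Call:
jog_arm([
  {"dp": [0.13,0.003,0],"turn": [0,0,0.004],"claw": 0.38},
  {"dp": [0.26,0.005,0],"turn": [0,0,0.004],"claw": 0.38},
  {"dp": [0.26,0.005,-0.1],"turn": [0,0,0.004],"claw": 0.38},
  {"dp": [0.26,0.005,-0.2],"turn": [0,0,0.004],"claw": 0.38},
  {"dp": [0.26,0.005,-0.25],"turn": [0,0,0.004],"claw": 0.38},
  {"dp": [0.26,0.005,-0.25],"turn": [0,0,0.004],"claw": 0.38},
])

```text
t: 16.0
ee_pos: [585.8, 43.0, 101.7]
orientation: [-1.567, 0.076, -0.082]
ft_force: [-0.4, 0.3, 0.4]
width: 33.3
```

```bash
python3 - <<'E'
from m2 import *
o,R=st();print(M(o['ee_pos'][None]))
look('s13',(310,150),(80,85),8,1.4)
E
```

```text
t 16.0 tcp [585.8  43.  101.7] jaw deg -5.76 yaxis [ 0.004  0.002 -1.   ] F [-0.4  0.3  0.4] w 33.3
[[578.57594923 101.44127333]]
```

View pics/s13z.png

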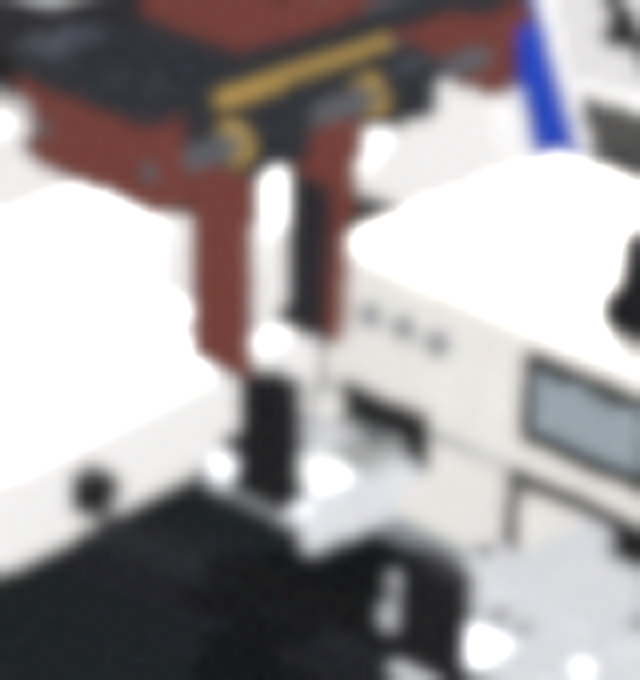

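Call:
jog_arm([
  {"dp": [0,0,-0.1],"turn": [0,0,0],"claw": 0.38},
  {"dp": [0,0,-0.2],"turn": [0,0,0],"claw": 0.38},
  {"dp": [0,0,-0.3],"turn": [0,0,0],"claw": 0.38},
  {"dp": [0,0,-0.4],"turn": [0,0,0],"claw": 0.38},
  {"dp": [0,0,-0.5],"turn": [0,0,0],"claw": 0.38},
  {"dp": [0,0,-0.55],"turn": [0,0,0],"claw": 0.38},
  {"dp": [0,0,-0.55],"turn": [0,0,0],"claw": 0.38},
])

```text
t: 16.63
ee_pos: [585.4, 42.9, 56.9]
orientation: [-1.567, 0.077, -0.081]
ft_force: [-0.3, -0.3, 0.3]
width: 33.5
```

```bash
python3 - <<'E'
from m2 import *
o,R=st();print(M(o['ee_pos'][None]))
look('s14',(310,150),(80,85),8,1.4)
E
```

```text
t 16.63 tcp [585.4  42.9  56.9] jaw deg -5.76 yaxis [ 0.003  0.002 -1.   ] F [-0.3 -0.3  0.3] w 33.5
[[578.14719126 101.35946843]]
```

View pics/s14z.png

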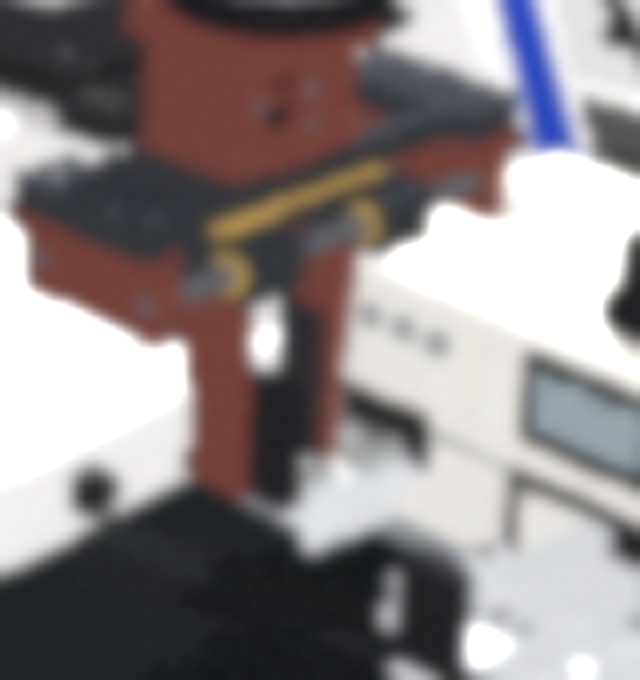

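Call:
jog_arm([
  {"dp": [0,0,0],"turn": [0,0,0],"claw": 0.1},
  {"dp": [0,0,0],"turn": [0,0,0],"claw": 0},
  {"dp": [0,0,0],"turn": [0,0,0],"claw": 0},
  {"dp": [0,0,0],"turn": [0,0,0],"claw": 0},
  {"dp": [0,0,0],"turn": [0,0,0],"claw": 0},
  {"dp": [0,0,0],"turn": [0,0,0],"claw": 0},
])

```text
t: 17.18
ee_pos: [586.6, 43.0, 58.0]
orientation: [-1.567, 0.075, -0.083]
ft_force: [5.1, -0.6, -0.7]
width: 14.2
```

```bash
python3 - <<'E'
from m2 import *
o,R=st();print(M(o['ee_pos'][None]))
t=load('t11')
a=cv2.resize(t['img'][158:188,316:350],None,fx=20,fy=20,interpolation=cv2.INTER_CUBIC).astype(float)
cv2.imwrite('pics/r.png',np.clip(a[:,:,::-1],0,255).astype(np.uint8))
E
```

```text
t 17.18 tcp [586.6  43.   58. ] jaw deg -5.77 yaxis [ 0.005  0.002 -1.   ] F [ 5.1 -0.6 -0.7] w 14.2
[[579.37875831 101.51179533]]
```

View pics/r.png

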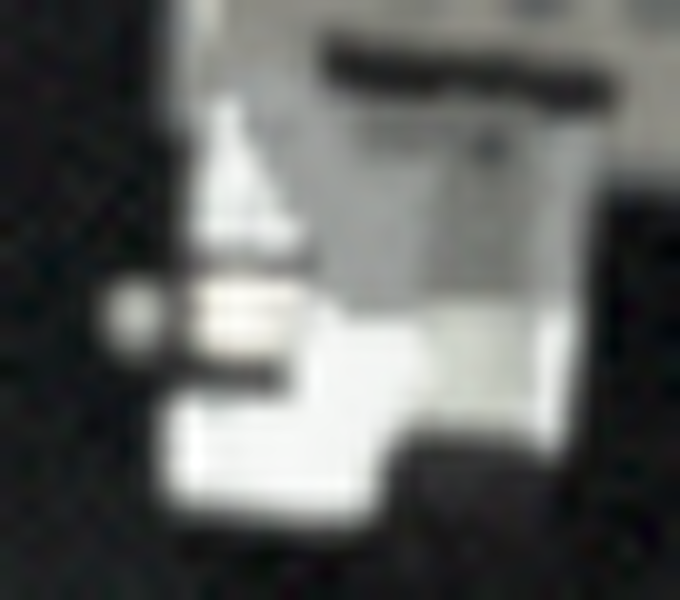

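```bash
python3 - <<'E'
from m2 import *
t=load('t11')
def T(a,z): return M(plane(t,[np.array(a)/20-.5+[316,158]],z))[0].round(1)
for yy in(495,505,515): print('bracket front',T((250,yy),41))
for z in (41,45,50): print(z,'band c',T((248,321),z),'edges',T((248,283),z),T((248,359),z),'saddle',T((248,255),z),T((248,390),z))
C=cloud(t)
for v in range(170,179): print(v,C[v,322:334,2].astype(int))
# profile along X at rider: columns 327-330
g=t['img'].astype(float).mean(2)
print(g[166:186,327:331].mean(1).astype(int))
E
```

```text
bracket front [585.7 132.1]
bracket front [584.3 131.9]
bracket front [583.  131.8]
41 band c [609.5 134.8] edges [614.7 135.3] [604.2 134.2] saddle [618.5 135.7] [600.  133.8]
45 band c [608.4 134.8] edges [613.6 135.3] [603.2 134.3] saddle [617.5 135.7] [599.  133.8]
50 band c [607.1 134.9] edges [612.3 135.4] [602.  134.3] saddle [616.1 135.8] [597.8 133.9]
170 [-2 -2 -2 42 46 42 44 45 44 40 40 39]
171 [-2  0 -1 43 49 44 45 48 43 40 39 38]
172 [37 40 34 42 43 44 47 46 40 41 41 39]
173 [38 38 42 46 43 45 45 43 46 38 41 41]
174 [37 36 42 41 45 46 48 43 46 37 39 38]
175 [ 0  0 44 43 44 44 44 42 44 38 39 40]
176 [-5 -1 42 47 44 43 42 41 43 41 38 40]
177 [ 0  0 33 34 40 40 41 41 41 38 44 41]
178 [ 0  2 -3 34 35 39 39 39 39 36 40 38]
[199 207 209 225 175 152 233 231 235 197 118 136 223 244 244 244 229 152
  61  20]
```

Call:
jog_arm([
  {"dp": [-0.03,0.003,0],"turn": [0,0,0],"claw": 0},
  {"dp": [-0.07,0.007,0],"turn": [0,0,0],"claw": 0},
  {"dp": [-0.11,0.011,0],"turn": [0,0,0],"claw": 0},
  {"dp": [-0.15,0.015,0],"turn": [0,0,0],"claw": 0},
  {"dp": [-0.19,0.019,0],"turn": [0,0,0],"claw": 0},
  {"dp": [-0.23,0.023,0],"turn": [0,0,0],"claw": 0},
  {"dp": [-0.27,0.027,0],"turn": [0,0,0],"claw": 0},
  {"dp": [-0.3,0.03,0],"turn": [0,0,0],"claw": 0},
  {"dp": [-0.32,0.032,0],"turn": [0,0,0],"claw": 0},
  {"dp": [-0.32,0.032,0],"turn": [0,0,0],"claw": 0},
  {"dp": [-0.32,0.032,0],"turn": [0,0,0],"claw": 0},
])

```text
t: 18.1
ee_pos: [561.7, 45.5, 58.0]
orientation: [-1.567, 0.074, -0.084]
ft_force: [6.1, -0.4, -4.6]
width: 14.1
```

```bash
python3 - <<'E'
from m2 import *
o,R=st();print(M(o['ee_pos'][None]))
look('s15',(310,160),(90,80),8,1.2)
d=grab('top','t15')
cv2.imwrite('pics/t15z.png',cv2.resize(d['img'][155:205,310:360],None,fx=12,fy=12,interpolation=cv2.INTER_CUBIC)[:,:,::-1])
E
```

```text
t 18.1 tcp [561.7  45.5  58. ] jaw deg -5.76 yaxis [ 0.007  0.002 -1.   ] F [ 6.1 -0.4 -4.6] w 14.1
[[554.35248419 101.54247069]]
```

View pics/s15z.png

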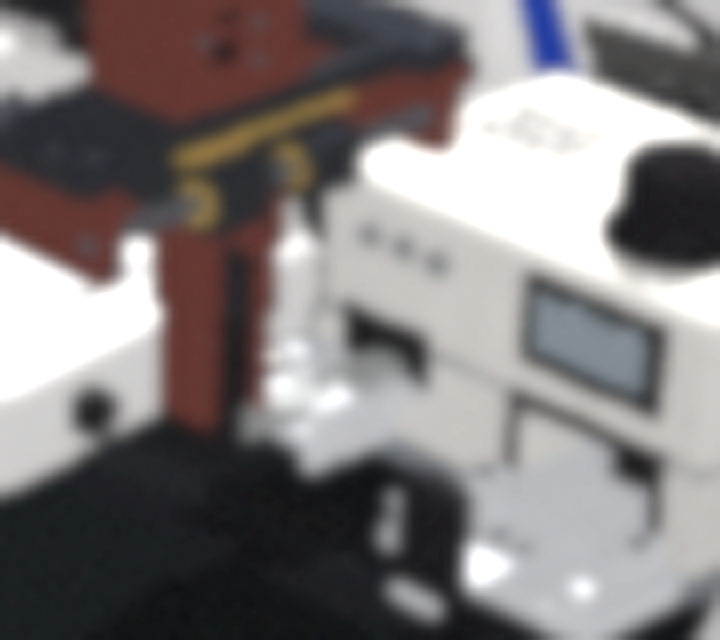

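View pics/t15z.png

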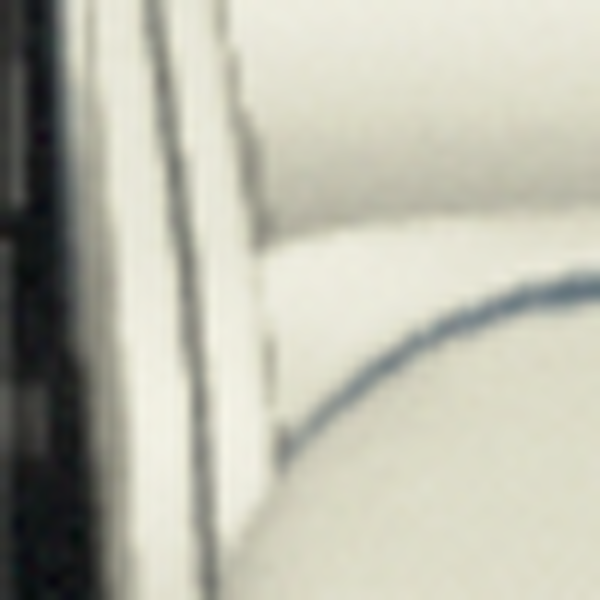

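```bash
python3 - <<'E'
from m2 import *
d=load('s15');b=np.array([336,194]);f=16
big=cv2.resize(d['img'][194:228,336:376],None,fx=f,fy=f,interpolation=cv2.INTER_CUBIC).astype(float)
big=np.clip(255*(big/255)**1.8,0,255).astype(np.uint8)
tg=lambda x,y,z:[*(x*X+y*Y),z]
# rider predicted in tool-consistent frame: band X = 644-35.7, Y offset
for y in(110,118,126,132):
    u=((proj(d,[tg(608.3,y,45)])[0]+.5-b)*f).astype(int);cv2.drawMarker(big,tuple(int(i) for i in u),(255,0,0),cv2.MARKER_CROSS,8,1)
cv2.imwrite('pics/s15p.png',big[:,:,::-1]); print(ctrl.get_obs()['ft_force'])
E
```

```text
[ 6.72165582  0.10772154 -5.30299486]
```

View pics/s15p.png

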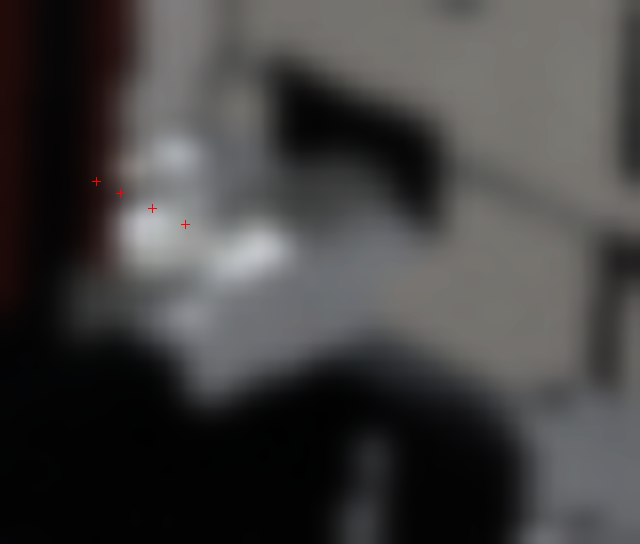

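```bash
python3 - <<'E'
from m2 import *
o,R=st();print(M(o['ee_pos'][None]),abs(o['qvel']).max())
for nm,tag in(('top','t16'),('scene','s16')):
    d=grab(nm,tag)
t=load('t16');a=load('top0')
for n,b in dict(blower=(165,225,200,255),dish=(420,245,455,282),tw=(435,180,450,235)).items():
    x0,y0,x1,y1=b;print(n,np.abs(t['img'][y0:y1,x0:x1].astype(int)-a['img'][y0:y1,x0:x1]).mean().round(2))
s=load('s16');q0=cloud(s).reshape(-1,3);q=np.c_[M(q0),q0[:,2]]
k=q[(q[:,2]>38)&(q[:,2]<68)&(abs(q[:,0]-567)<25)&(abs(q[:,1]-12)<25)];print('handle',len(k),k.mean(0))
o,R=st();print(M(o['ee_pos'][None]),abs(o['qvel']).max())
E
```

```text
t 18.2 tcp [561.8  45.5  58. ] jaw deg -5.76 yaxis [ 0.007  0.002 -1.   ] F [ 6.7  0.1 -5.3] w 14.3
[[554.43541475 101.53084554]] 0.001882508970373676
blower 4.62
dish 133.65
tw 54.38
handle 81 [569.79221306  11.12821773  50.87581231]
t 18.3 tcp [561.9  45.5  58. ] jaw deg -5.76 yaxis [ 0.007  0.002 -1.   ] F [ 5.9 -1.2 -4.7] w 14.4
[[554.47025281 101.53437913]] 0.0017276025370571804
```

View pics/t16.png

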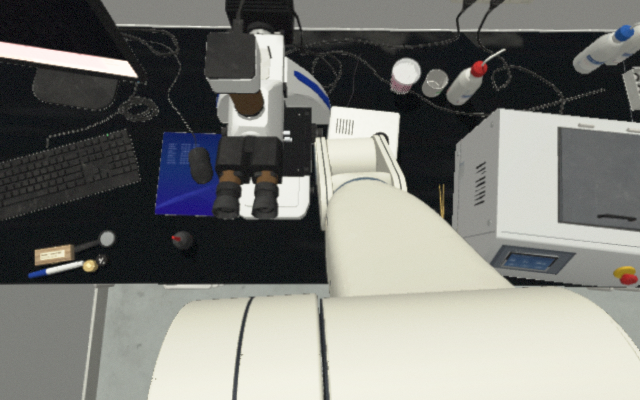

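The arm only hides the dish and part of the tweezers at (443, 200); the blower at (181, 240) hasn't moved. Everything is at rest, so I'm handing in.

```bash
python3 - <<'E'
from m2 import *
s=load('s16');a=load('scene0');print('dish scene diff',np.abs(s['img'][285:315,360:396].astype(int)-a['img'][285:315,360:396]).mean())
print(ctrl.close_job())
E
```

```text
dish scene diff 7.3274691358024695
the job is handed in; nothing more can be done
None
```

I slid the tray in until it met the end stop, set it down and let it go. Then I gripped the shutter tab, pulled it about 25 mm and handed the job in at about 18.3 s with the tab still held. I could not see the pointer on the white band directly.

**Tray:** Contact with the stop was about 7 N, at the expected home point to within about 2 mm. In the last scene picture the handle had not moved since release. I last saw the mount clearly in its pocket as the tray entered the slot; after that it was hidden inside the meter.

**Shutter:** I worked out the band position from the top view as about 25.6 mm of travel, give or take 1.5 mm, before pulling. Tool travel was 25.0 mm. The spring force read 5.9–6.7 N, against about 6.5 N expected at that travel. The arm was at rest and gripping, with an opening of about 14 mm, which matches the tab.

**Disagreements and weak checks:**
- **Cameras:** the two views differed by about 6–8 mm sideways. I relied on views that showed the tool and the parts together.
- **Pointer:** in the final pictures the arm hid it from the top camera, and it was too small to make out in the scene view.
- **Bystanders:** the blower looked unmoved. At the end the arm blocked the top view of the dish and most of the tweezers. The visible tip of the tweezers had not moved, and the dish area in the scene view was nearly unchanged (mean pixel difference 7).

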